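# Crimp the cap of the tall vial in the hand-lever crimper

## Task

Stand the tall vial upright in the crimper's round nest and let go of it, then pull the lever all the way down to its stop, hold it there for a good second and ease it slowly back up to rest without ever letting it spring free. Then take the vial out and leave it standing upright in the empty square tray, without disturbing the two short vials.

Things in the scene. Friction and masses are not known exactly. Their poses are not given: they have to be found in the camera images.
- press: Grey painted hand-lever vial crimper, fixed. Origin on the bench under the axis of the nest; x points to the column, y to the lever side, z up. Base plate 140 mm wide, 22 mm thick, x -70 to 160 mm; column 70 mm wide from x = 90 mm; head 80 mm wide, x -25 to 140 mm, z 190 to 265 mm. The head blocks an upright tool: load leaning about 40 degrees, from the -y side.
- bell_rim (a point): Centre of the lower rim of the steel crimping bell (36 mm across, 30 mm bore, open below) that hangs from the head over the nest, 160 mm above the bench at rest; pulling the lever brings it down 60 mm, round the vial's cap without touching it.
- press_nest (a point): Centre of the nest's floor, on which the vial stands, 30 mm above the bench. The nest is a round recess, 28 mm across and 6 mm deep with a 2 mm chamfer, in a 50 x 50 mm steel block on the base plate.
- press_lever (a joint): Angle of the sprung lever, rad: 0 = at rest, arm pointing 48 degrees up towards the front; grows as the handle is pulled forward and down; 1.25 = down on its stop. The spring (3 N at the handle near rest, 10 N at the stop) drives it home if released; take two seconds or more to let it up (1.5 rad/s is springing free).
- lever_hinge (a point): Point on the lever's hinge axis, level with the middle of the handle (140 mm to the +y side of the press axis, 220 mm above the bench). The hinge axis lies along the press's y.
- lever_grip (a point): Middle of the lever's handle: a black round bar 20 mm thick and 80 mm long, along the press's y, 150 mm from the hinge axis; it turns with the lever. The lever's 12 mm arm stands 70 mm from this point, on the side of the head.
- tall_vial: The vial to crimp: amber glass, 22.5 mm in diameter, 77 mm tall, with an aluminium cap (21 mm across, topmost 8 mm, does not come off); straight glass from 0 to 57 mm. Origin at the centre of its foot, z up along its axis. 35 g. It stands in the aluminium tray in one row with the short vials, in any of the three places, about 80 mm apart.
- short_vial_a: A short vial like the tall one but 48 mm tall; bystander. Origin at the centre of its foot.
- short_vial_b: Another short vial, 48 mm tall; bystander. Origin at the centre of its foot.
- supply_tray: Aluminium tray, fixed, 260 x 110 mm, 14 mm high, 4 mm walls and floor; holds the three vials in a row along its x. Origin at the centre of its underside. The two trays lie beside each other on the crimper's -y side, in either order.
- done_tray: Empty square black plastic tray, fixed, 130 x 130 mm, 22 mm high, 4 mm walls and floor, next to the aluminium tray. Origin at the centre of its underside, z up.
Mind the look-alikes: they are no part of the job. What is meant by the done_tray is not pink, and is the smaller of those in its own colour.

How it is judged:
On the way, in this order (a step that is already met when the one before it is completed fails the run):
1. the tall vial stands upright in the nest, released (horizontal distance between tall_vial and press_nest below 0.005 m and z of tall_vial in the frame of press_nest below 0.003 m and angle between tall_vial's own z axis and vertical below 0.06 rad and contact force between the fingers and tall_vial below 0.1 N), for 0.2 s.
2. the lever is down on its stop (past 1.17 rad) and held there, with the vial in the nest (horizontal distance between tall_vial and press_nest below 0.005 m and z of tall_vial in the frame of press_nest below 0.003 m and angle between tall_vial's own z axis and vertical below 0.06 rad and value of joint press_lever above 1.17 rad), for 0.7 s.
3. the lever is back up at rest, with the vial still in the nest (horizontal distance between tall_vial and press_nest below 0.005 m and z of tall_vial in the frame of press_nest below 0.003 m and angle between tall_vial's own z axis and vertical below 0.06 rad and value of joint press_lever below 0.06 rad), for 0.2 s.
At the end, for the whole second after the job is handed in: The tall vial stands upright (within 0.08 rad) and still on the floor of the empty square tray, its axis within 53 mm of the tray's centre in the tray's x and y, and the lever is at rest (below 0.06 rad) (x of tall_vial in the frame of done_tray between -0.053 and 0.053 m and y of tall_vial in the frame of done_tray between -0.053 and 0.053 m and z of tall_vial in the frame of done_tray below 0.008 m and angle between tall_vial's own z axis and vertical below 0.08 rad and linear speed of tall_vial below 0.02 m/s and value of joint press_lever below 0.06 rad); the robot touches nothing.
It fails at once if the lever is let fly back under its spring (faster than 1.5 rad/s towards home) (velocity of joint press_lever below -1.5 rad/s).
It fails at once if the tall vial is tipped over (more than 35 degrees) (angle between tall_vial's own z axis and vertical above 0.61 rad).
It fails at once if a short vial is pushed away (more than 20 mm) or tipped (distance of short_vial_a from where it was at the start of the episode above 0.02 m or angle between short_vial_a's own z axis and vertical above 0.4 rad).
It fails at once if a short vial is pushed away (more than 20 mm) or tipped (distance of short_vial_b from where it was at the start of the episode above 0.02 m or angle between short_vial_b's own z axis and vertical above 0.4 rad).
It also fails if it takes over 72 s, if anything falls off the work surface, if the arm or the gripper's body presses on something with over 40 N, if the wrist force passes 120 N, or if a joint passes its speed limit or range.

## Robot

A 6-joint arm with a two-finger parallel gripper is mounted at the origin on the work surface. World frame = base frame: x ahead of the robot, y to its left, z up, the work surface at z = 0. Lengths are in m, angles in rad, forces in N, time in s.
With the tool pointing down it reaches from about 0.275 to 0.875 m from the base axis. Payload 12.5 kg.
Tool frame: the origin (TCP) lies midway between the tips of the shut fingers; the grasp point (between the pads) lies 19 mm behind it; z points along the fingers, y is the line along which they close (so a half turn about z gives the same grasp; the last joint's range is limited). The gripper opens to 85 mm and grips with 20 to 120 N. Pads are 22 mm wide; open, the fingers measure 114 mm over their backs; the gripper's body (76 mm by 85 mm) begins 54 mm behind the grasp point. The pads swing forward as they close: fully open they stand 13 mm farther back than shut.
Start: joints at [1.107, 0.351, 1.652, -0, 1.139, -0.085], TCP at [0.203, 0.511, 0.231] pointing down, gripper open.
Joint ranges: [-2.75, 2.75], [-0.79, 2.1], [0.01, 2.65], [-1.57, 4.71], [0.07, 3.14], [-2.87, 2.87]. Speed limits (rad/s): [2.22, 2.22, 2.79, 3.14, 3.14, 3.14].

## Interface

Orientations are given as a rotation vector (axis times angle).
In Python, from bench import bot gives the robot as it stands.
- The arm moves only by the tool apply_moves, never from a script. Its argument "deltas" is a list of rows, each a list of 3 entries, a list of its own where there are three numbers: the opening, from 0 (shut) to 1 (fully open), then the shift along the tool's x, y, z in cm, then the turn about the tool's z in degrees. A call has exactly 8 rows; each row is the pose to reach, as a shift and turn from the pose commanded when the call began, along the tool's axes at that moment; what a row does not reach only later rows make up. A row lasts 1/8 s, in which the tool goes at most 62.5 mm and 10.7 degrees, less where a joint would pass 70% of its speed; a pose out of reach is approached as far as the arm can. A call with a gripper value outside its range is refused whole. The fingers move at their own pace and stop on an object; "squeeze" is the grip in N (left out, the last holds). Time passes only in rows, so rows that repeat a pose let the fingers close, or fill a call up. It gives the time, the measured TCP pose, the force, the opening and the grip force at its end, in the units of the state.
- bot.get_state(): the state, without advancing time (a new reading comes with each control period).
- bot.snapshot(name): name is "scene" or "top" or "wrist"; returns a dict with "image" (400x640x3 uint8, red, green, blue), "fx", "fy", "cx", "cy" (pixels), "rvec" (rotation vector, rad) and "tvec" (3), from world to camera coordinates, as OpenCV has them; the wrist camera has in their place "mount" (4x4, takes a point from camera to tool coordinates, whose origin is the TCP and whose axes are the flange's). Camera axes: x right, y down, z forward; pixel columns grow to the right and rows downward; lengths in m; the calibration is good to about 2 mm. A picture is of the moment at which its call begins: read the wrist's pose just before it. There is no depth.
- bot.finish_job(): hands the job in; it is judged then, once.
Trained networks look in a picture, given as the dict that the camera call returned (one of the last four; its "shot" number tells which), for a name from the list of things; names that differ only in an ending like _2 or _b are one class to them, and where a whole thing is asked for, a point or a joint stands for the part that bears it (a point fixed in the world has none). Each returns a list of dicts, best first, with "conf" (0 to 1); they miss things now and then, are a little off and sometimes report something else, mostly with a low value. They report only what shows in the picture. A call takes as long as a camera call. They do not tell look-alikes from the thing itself.
- bot.silhouettes(picture, query): "pixels" (400x640 bool, what is visible of it).
- bot.landmark_of(picture, query): "point" ([x, y, z] in m, in world coordinates, good to about 4 mm: a listed point, or the origin of a listed thing).
The state is a dict: "t": time; "qpos": joint angles; "joint_vel": joint speeds; "joint_efforts": joint torques, N m; "position": TCP position; "tcp_rot": TCP orientation; "wrist_force": force on the tool from outside, world axes, zero at the start; "wrist_torque": the same for the moment, N m; "grip_width": opening from 0.0 (shut) to 1.0 (fully open); "grasp_force": force on a finger pad.
Only numpy, scipy, OpenCV 4.12 (cv2) and the standard library are available. Lean on these libraries where they do the work, as an engineer would, in place of code of your own. Each camera call takes 0.05 s, during which the arm holds its last target. There are 200 camera calls.

## Working session

There is one attempt and no reset: what is moved stays moved. The work goes in short steps, Python scripts to look and compute and a tool call to move; the robot and the scene stay as the last step left them, time stands still between calls to the robot, and variables do not carry over. Pictures are saved under pics/ and viewed, at most 10 in all, crops included, and the job is handed in when it is done.

Besides the shell and the picture viewer there is one more tool, called after "Call:" as name([rows], argument=value, ...), one row to a line, values as JSON. apply_moves: Moves the arm, as the interface text tells. Its arguments: {"type":"object","properties":{"deltas":{"type":"array"},"squeeze":{"type":"number"}},"required":["deltas"]}

```bash
ls; mkdir -p pics
cat > h.py <<'E'
import numpy as np, cv2
from scipy.spatial.transform import Rotation as R
from bench import bot
def cam(p,st=None):
    K=np.array([[p['fx'],0,p['cx']],[0,p['fy'],p['cy']],[0,0,1.]])
    if 'mount' in p:
        T=np.eye(4);T[:3,:3]=R.from_rotvec(st['tcp_rot']).as_matrix();T[:3,3]=st['position']
        M=np.linalg.inv(T@np.array(p['mount']))
    else:
        M=np.eye(4);M[:3,:3]=R.from_rotvec(p['rvec']).as_matrix();M[:3,3]=p['tvec']
    return K,M
def proj(K,M,X):
    c=M[:3,:3]@np.asarray(X,float)+M[:3,3];u=K@c;return u[:2]/u[2]
def tri(obs): # list of (K,M,uv)
    A=[]
    for K,M,uv in obs:
        P=K@M[:3];A+= [uv[0]*P[2]-P[0],uv[1]*P[2]-P[1]]
    v=np.linalg.svd(np.array(A))[2][-1];return v[:3]/v[3]
def onz(K,M,uv,z):
    d=M[:3,:3].T@np.linalg.inv(K)@[uv[0],uv[1],1];c=-M[:3,:3].T@M[:3,3];return c+d*(z-c[2])/d[2]
def save(p,n): cv2.imwrite('pics/'+n+'.png',p['image'][:,:,::-1])
E
python3 - <<'E'
from h import *
np.set_printoptions(precision=4,suppress=True)
print(bot.get_state())
ims=[]
for n in ['scene','top']:
    p=bot.snapshot(n);ims.append(p['image']);K,M=cam(p)
    print(n,-M[:3,:3].T@M[:3,3],K[0,0])
    for q in ['press','bell_rim','press_nest','lever_hinge','lever_grip','tall_vial','short_vial_a','supply_tray','done_tray']:
        for r in bot.landmark_of(p,q)[:4]: print(q,np.round(r['point'],4),round(r['conf'],2),proj(K,M,r['point']).round())
cv2.imwrite('pics/a.png',np.vstack(ims)[:,:,::-1])
cv2.imwrite('pics/a.png',cv2.resize(np.hstack(ims),None,fx=.625,fy=.625,interpolation=cv2.INTER_AREA)[:,:,::-1])
save(p,'top0');cv2.imwrite('pics/scene0.png',ims[0][:,:,::-1])
E
```

```text
pics
{'t': 0.0, 'qpos': array([ 1.1074,  0.3512,  1.6524,  0.    ,  1.1391, -0.0846]), 'joint_vel': array([ 0.    ,  0.0004, -0.0002,  0.0013,  0.0008,  0.0005]), 'joint_efforts': array([ -0.0034, -50.6098, -29.1402,  -0.0004,   0.0046,  -0.    ]), 'position': array([0.2032, 0.5107, 0.2308]), 'tcp_rot': array([-0.5914, -3.0851,  0.0018]), 'wrist_force': array([-0.143 ,  0.3978,  0.4548]), 'wrist_torque': array([ 0.0117,  0.0198, -0.005 ]), 'grasp_force': 0.0, 'grip_width': 0.9968536285571956}
scene [1.1265 0.7873 1.0125] 456.4168344607052
press [ 0.5988  0.1607 -0.0044] 0.61 [341. 331.]
press_nest [0.602  0.1634 0.0288] 0.79 [341. 324.]
lever_grip [0.5014 0.3014 0.3333] 0.81 [421. 254.]
tall_vial [ 0.5303 -0.1479  0.0097] 0.67 [301. 255.]
short_vial_a [ 0.4534 -0.1229  0.0065] 0.57 [324. 251.]
short_vial_a [ 0.6154 -0.1504  0.0019] 0.55 [278. 267.]
supply_tray [ 0.5334 -0.1353 -0.0029] 0.82 [302. 260.]
supply_tray [0.4999 0.3004 0.3336] 0.42 [421. 254.]
done_tray [ 0.3642 -0.5738 -0.0016] 0.78 [278. 183.]
done_tray [0.3108 0.151  0.0014] 0.68 [415. 285.]
done_tray [ 0.5223 -0.3527  0.0018] 0.59 [271. 224.]
top [ 0.2833 -0.1334  1.5357] 487.82219269760714
press [0.6031 0.1624 0.0003] 0.75 [223. 181.]
press_nest [0.5975 0.1604 0.0307] 0.84 [222. 180.]
lever_hinge [ 0.6145 -0.1527  0.0046] 0.43 [321. 175.]
lever_grip [0.5044 0.301  0.3265] 0.93 [142. 194.]
tall_vial [0.5044 0.3058 0.3292] 0.57 [140. 194.]
tall_vial [ 0.5311 -0.1485  0.0021] 0.53 [320. 200.]
short_vial_a [ 0.4522 -0.13    0.0039] 0.46 [315. 225.]
short_vial_a [ 0.6162 -0.1541  0.0058] 0.44 [321. 174.]
supply_tray [ 0.5244 -0.1386 -0.0029] 0.92 [317. 203.]
done_tray [ 0.3653 -0.5755  0.0004] 0.73 [458. 249.]
done_tray [0.3153 0.1452 0.0036] 0.7 [227. 271.]
done_tray [ 0.5246 -0.351  -0.001 ] 0.65 [384. 201.]
```

View pics/scene0.png

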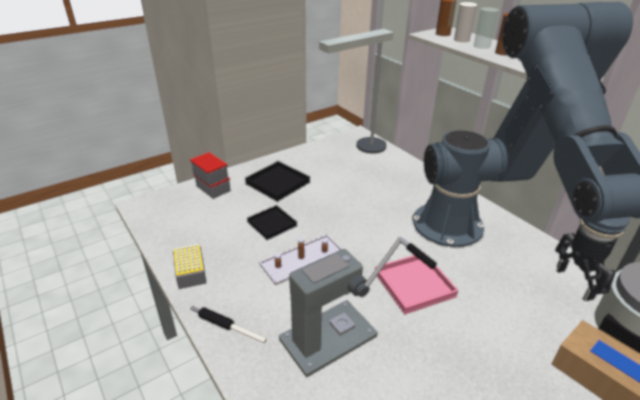

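View pics/top0.png

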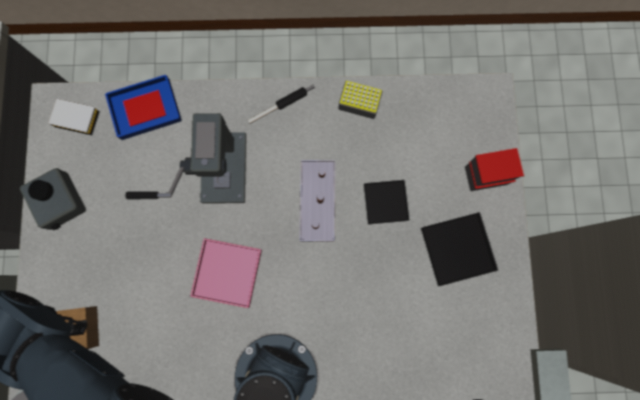

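The vials stand at scene (278,262), (301,250) and (324,246), and the middle one is the tall vial. There are three done_tray candidates in the top view:
- **Pink (227,271):** wrong colour.
- **Large black (459,249):** the bigger of the two black trays.
- **Small black (386,201):** not pink and the smaller in its colour, so this is the one meant.

I'll confirm that in a crop and check the wrist mount.

Run:
```python
from h import *
np.set_printoptions(precision=4,suppress=True)
p=bot.snapshot('top');K,M=cam(p)
cv2.imwrite('pics/crop.png',cv2.resize(p['image'][90:310,110:510],None,fx=2,fy=2,interpolation=cv2.INTER_CUBIC)[:,:,::-1])
for q,z in [('done_tray',.022),('supply_tray',.014)]:
    for r in bot.silhouettes(p,q)[:3]:
        m=r['pixels'].astype(np.uint8);(c,s,a)=cv2.minAreaRect(cv2.findNonZero(m))
        b=np.array([onz(K,M,x,z) for x in cv2.boxPoints((c,s,a))]);e=b[1]-b[0];f=b[2]-b[1]
        print(q,r['conf'],b.mean(0),np.linalg.norm(e),np.linalg.norm(f),np.degrees(np.arctan2(e[1],e[0])))
w=bot.snapshot('wrist');print(w['mount'],w['fx'])
```

```text
done_tray 0.93 [ 0.5196 -0.3537  0.022 ] 0.13432052246150591 0.13229780793868265 -85.566601244763
done_tray 0.65 [ 0.3674 -0.5705  0.022 ] 0.20638199946189195 0.19502968906094936 -75.85209740810151
done_tray 0.6 [0.3105 0.1486 0.022 ] 0.18665026705590734 0.19275153088855318 -11.484857977365383
supply_tray 0.65 [ 0.5309 -0.1375  0.014 ] 0.26080118796641283 0.11293250941512332 -2.1412167124224086
[[ 0.     -0.9491 -0.315   0.0803]
 [ 1.      0.0001 -0.0001 -0.0001]
 [ 0.0001 -0.315   0.9491 -0.1427]
 [ 0.      0.      0.      1.    ]] 302.90659907403676
```

View pics/crop.png

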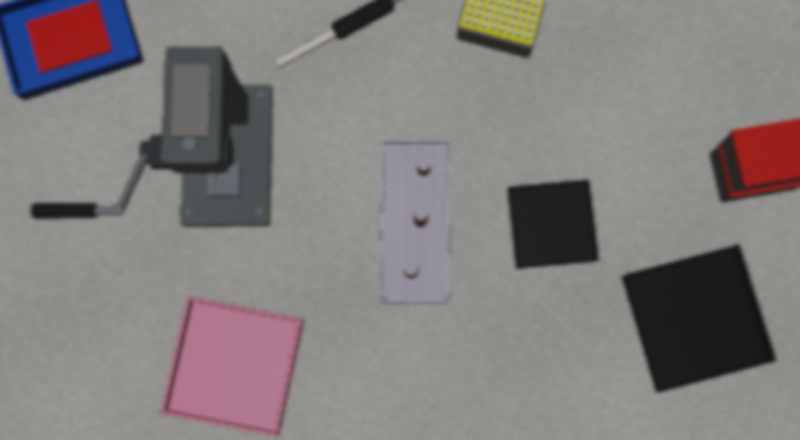

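The crop confirms it: the small black tray at crop (552,224) is about 132 mm square, against about 200 mm for the other black tray. Next I'll move over the middle of the scene.

Call:
apply_moves([
  [1,[-5.2,-4.8,-3],-7],
  [1,[-10.5,-9.5,-6],-14],
  [1,[-15.7,-14.2,-9],-21],
  [1,[-21,-19,-12],-28],
  [1,[-26,-23.8,-15],-35],
  [1,[-31.5,-28.5,-17],-42],
  [1,[-36.8,-33.3,-19],-49],
  [1,[-42,-38,-19],-52],
])

```text
t: 2.2
position: [0.41, 0.0892, 0.405]
tcp_rot: [-0.825, 3.029, -0.0]
wrist_force: [0.7, 1.6, -0.8]
grip_width: 1.001
grasp_force: 0.0
```

```bash
cat > look.py <<'E'
from h import *
import sys
np.set_printoptions(precision=4,suppress=True)
def look(name):
    bot.snapshot('top'); s=bot.get_state();p=bot.snapshot('wrist');K,M=cam(p,s)
    print('t',s['t'],s['position'],s['tcp_rot'],s['qpos'])
    for q in ['press_nest','bell_rim','lever_grip','tall_vial','short_vial_a','done_tray']:
        for r in bot.landmark_of(p,q)[:3]: print(q,np.round(r['point'],4),round(r['conf'],2),proj(K,M,r['point']).round())
    save(p,name);return p,s
if __name__=='__main__': look(sys.argv[1])
E
python3 look.py w1
```

```text
t 2.25 [0.4125 0.0839 0.4056] [-0.8223  3.0294 -0.0049] [ 0.0915 -0.0319  1.6819 -0.0026  1.4886 -2.0092]
press_nest [0.5939 0.1646 0.0312] 0.77 [303. 254.]
press_nest [0.5009 0.3043 0.3324] 0.3 [467. 397.]
bell_rim [0.599  0.1613 0.1534] 0.58 [297. 294.]
lever_grip [0.4976 0.3018 0.3341] 0.62 [468. 395.]
tall_vial [ 0.5346 -0.1374  0.0046] 0.94 [173. 144.]
short_vial_a [ 0.6189 -0.1527  0.0051] 0.55 [148. 180.]
short_vial_a [ 0.5316 -0.1356 -0.0032] 0.2 [176. 143.]
done_tray [ 0.31    0.1481 -0.0001] 0.78 [376. 115.]
done_tray [ 0.5204 -0.3515 -0.002 ] 0.63 [58. 71.]
done_tray [ 0.45   -0.1297  0.0009] 0.19 [197. 103.]
```

View pics/w1.png

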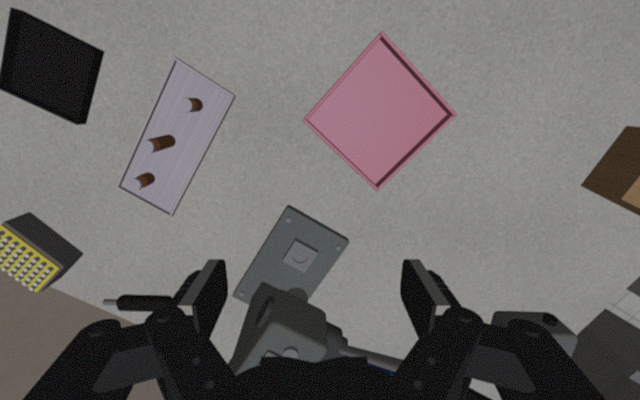

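Call:
apply_moves([
  [0.6,[-6.2,0,0],0],
  [0.6,[-12.5,0,0],0],
  [0.6,[-18.7,0,0],0],
  [0.6,[-25,0,0],0],
  [0.6,[-31.2,0,0],0],
  [0.6,[-37.5,0,0],0],
  [0.6,[-43.7,0,0],0],
  [0.6,[-50,0,0],0],
])

```text
t: 3.6
position: [0.7757, 0.3087, 0.3986]
tcp_rot: [-0.82, 3.017, 0.003]
wrist_force: [1.3, 0.2, 1.7]
grip_width: 0.603
grasp_force: 0.0
```

Call:
apply_moves([
  [0.6,[-3,0,0],0],
  [0.6,[-6,0,0],0],
  [0.6,[-9,0,0],0],
  [0.6,[-12,0,0],0],
  [0.6,[-12,0,0],0],
  [0.6,[-12,0,0],0],
  [0.6,[-12,0,0],0],
  [0.6,[-12,0,0],0],
])

```text
t: 4.6
position: [0.7986, 0.3329, 0.3621]
tcp_rot: [-0.806, 2.98, 0.011]
wrist_force: [-0.5, 0.3, -0.4]
grip_width: 0.6
grasp_force: 0.0
```

Run:
```python
from h import *
np.set_printoptions(precision=4,suppress=True)
s=bot.get_state();print(s['position'],s['qpos'],R.from_rotvec(s['tcp_rot']).as_matrix())
```

```text
[0.7986 0.3329 0.3621] [ 0.3404  1.1121  0.0127  0.0029  1.9622 -1.7578] [[-0.8622 -0.5041  0.0505]
 [-0.5037  0.8636  0.0207]
 [-0.054  -0.0075 -0.9985]]
```

Call:
apply_moves([
  [0.6,[-6.2,0,-2],0],
  [0.6,[-12,0,-2],0],
  [0.6,[-18,0,-2],0],
  [0.6,[-24,0,-2],0],
  [0.6,[-30,0,-2],0],
  [0.6,[-36,0,-2],0],
  [0.6,[-42,0,-2],0],
  [0.6,[-48,0,-2],0],
])

```text
t: 5.6
position: [0.8177, 0.3748, 0.3029]
tcp_rot: [-0.796, 2.941, 0.021]
wrist_force: [-1.4, 0.4, -0.3]
grip_width: 0.603
grasp_force: 0.0
```

Run:
```python
from h import *
np.set_printoptions(precision=4,suppress=True)
s=bot.get_state();print(s['position'],s['qpos'],R.from_rotvec(s['tcp_rot']).as_matrix())
```

```text
[0.8177 0.3748 0.3029] [ 0.3772  1.1817  0.0129  0.003   1.8515 -1.7214] [[-0.8593 -0.504   0.0877]
 [-0.5027  0.8636  0.0378]
 [-0.0948 -0.0116 -0.9954]]
```

Call:
apply_moves([
  [0.6,[4,0,-5],0],
  [0.6,[8,0,-10],0],
  [0.6,[8,0,-15],0],
  [0.6,[8,0,-20],0],
  [0.6,[8,0,-20],0],
  [0.6,[8,0,-20],0],
  [0.6,[8,0,-20],0],
  [0.6,[8,0,-20],0],
])

```text
t: 6.6
position: [0.7314, 0.3269, 0.4938]
tcp_rot: [-0.797, 2.943, 0.021]
wrist_force: [-0.3, -0.1, -0.9]
grip_width: 0.6
grasp_force: 0.0
```

Run:
```python
from h import *
np.set_printoptions(precision=4,suppress=True)
s=bot.get_state();print(s['position'],s['qpos'],R.from_rotvec(s['tcp_rot']).as_matrix())
```

```text
[0.7314 0.3269 0.4938] [ 0.3607  0.8964  0.1232  0.005   2.0281 -1.7365] [[-0.8594 -0.504   0.0861]
 [-0.5028  0.8636  0.0372]
 [-0.0931 -0.0113 -0.9956]]
```

The base pose of each call is the pose actually reached. So pulling past the reach limit makes the tool lean outward a little, and the lean stays. I'll build up to about 40° of lean that way, high above everything.

Call:
apply_moves([
  [0.6,[-40,0,-20],3],
  [0.6,[-40,0,-20],6],
  [0.6,[-40,0,-20],7],
  [0.6,[-40,0,-20],7],
  [0.6,[-40,0,-20],7],
  [0.6,[-40,0,-20],7],
  [0.6,[-40,0,-20],7],
  [0.6,[-40,0,-20],7],
])

```text
t: 7.6
position: [0.7338, 0.3549, 0.4976]
tcp_rot: [-0.608, 2.948, 0.044]
wrist_force: [0.3, 0.1, -0.7]
grip_width: 0.601
grasp_force: 0.0
```

Call:
apply_moves([
  [0.6,[-60,0,-25],0],
  [0.6,[-60,0,-25],0],
  [0.6,[-60,0,-25],0],
  [0.6,[-60,0,-25],0],
  [0.6,[-60,0,-25],0],
  [0.6,[-60,0,-25],0],
  [0.6,[-60,0,-25],0],
  [0.6,[-60,0,-25],0],
])

```text
t: 8.6
position: [0.753, 0.3516, 0.4906]
tcp_rot: [-0.6, 2.909, 0.057]
wrist_force: [-0.3, 0.1, 0.3]
grip_width: 0.599
grasp_force: 0.0
```

```bash
cat > st.py <<'E'
from h import *
np.set_printoptions(precision=4,suppress=True)
s=bot.get_state();m=R.from_rotvec(s['tcp_rot']).as_matrix();z=m[:,2]
print(s['t'],s['position'],s['qpos'],s['grip_width'],s['grasp_force']);print(m,'tilt',np.degrees(np.arccos(-z[2])),'az',np.degrees(np.arctan2(z[1],z[0])))
E
python3 st.py
```

```text
8.6 [0.753  0.3516 0.4906] [ 0.3783  0.9594  0.0129  0.0086  1.9947 -1.595 ] 0.599088896807273 0.0
[[-0.9045 -0.3959  0.1585]
 [-0.3894  0.9183  0.0714]
 [-0.1738  0.0029 -0.9848]] tilt 10.011500511006433 az 24.259577124303938
```

Call:
apply_moves([
  [0.6,[-60,0,-24],0],
  [0.6,[-60,0,-24],0],
  [0.6,[-60,0,-24],0],
  [0.6,[-60,0,-24],0],
  [0.6,[-60,0,-24],0],
  [0.6,[-60,0,-24],0],
  [0.6,[-60,0,-24],0],
  [0.6,[-60,0,-24],0],
])

```text
t: 9.6
position: [0.7659, 0.3489, 0.4927]
tcp_rot: [-0.592, 2.87, 0.069]
wrist_force: [0.1, -0.3, 0.0]
grip_width: 0.597
grasp_force: 0.0
```

Call:
apply_moves([
  [0.6,[-60,0,-22],0],
  [0.6,[-60,0,-22],0],
  [0.6,[-60,0,-22],0],
  [0.6,[-60,0,-22],0],
  [0.6,[-60,0,-22],0],
  [0.6,[-60,0,-22],0],
  [0.6,[-60,0,-22],0],
  [0.6,[-60,0,-22],0],
])

```text
t: 10.6
position: [0.7763, 0.3476, 0.4979]
tcp_rot: [-0.584, 2.831, 0.082]
wrist_force: [0.7, 0.3, -0.6]
grip_width: 0.598
grasp_force: 0.0
```

Call:
apply_moves([
  [0.6,[-60,0,-20],0],
  [0.6,[-60,0,-20],0],
  [0.6,[-60,0,-20],0],
  [0.6,[-60,0,-20],0],
  [0.6,[-60,0,-20],0],
  [0.6,[-60,0,-20],0],
  [0.6,[-60,0,-20],0],
  [0.6,[-60,0,-20],0],
])

```text
t: 11.6
position: [0.785, 0.3472, 0.5054]
tcp_rot: [-0.575, 2.79, 0.093]
wrist_force: [-1.2, -0.4, 0.7]
grip_width: 0.602
grasp_force: 0.0
```

Call:
apply_moves([
  [0.6,[-60,0,-18],0],
  [0.6,[-60,0,-18],0],
  [0.6,[-60,0,-18],0],
  [0.6,[-60,0,-18],0],
  [0.6,[-60,0,-18],0],
  [0.6,[-60,0,-18],0],
  [0.6,[-60,0,-18],0],
  [0.6,[-60,0,-18],0],
])

```text
t: 12.6
position: [0.7924, 0.3476, 0.5146]
tcp_rot: [-0.567, 2.75, 0.105]
wrist_force: [0.1, 0.2, 1.1]
grip_width: 0.599
grasp_force: 0.0
```

```bash
python3 st.py
```

```text
12.6 [0.7924 0.3476 0.5146] [ 0.3525  0.9429  0.0129  0.024   1.8461 -1.6144] 0.5994950815464809 0.0
[[-0.8661 -0.3963  0.3046]
 [-0.372   0.9181  0.1366]
 [-0.3338  0.005  -0.9426]] tilt 19.501962129359242 az 24.15927333658902
```

Call:
apply_moves([
  [0.6,[-60,0,-16],0],
  [0.6,[-60,0,-16],0],
  [0.6,[-60,0,-16],0],
  [0.6,[-60,0,-16],0],
  [0.6,[-60,0,-16],0],
  [0.6,[-60,0,-16],0],
  [0.6,[-60,0,-16],0],
  [0.6,[-60,0,-16],0],
])

```text
t: 13.6
position: [0.7989, 0.3483, 0.5249]
tcp_rot: [-0.558, 2.709, 0.116]
wrist_force: [-1.0, 0.3, 0.2]
grip_width: 0.597
grasp_force: 0.0
```

Call:
apply_moves([
  [0.6,[-60,0,-14],0],
  [0.6,[-60,0,-14],0],
  [0.6,[-60,0,-14],0],
  [0.6,[-60,0,-14],0],
  [0.6,[-60,0,-14],0],
  [0.6,[-60,0,-14],0],
  [0.6,[-60,0,-14],0],
  [0.6,[-60,0,-14],0],
])

```text
t: 14.6
position: [0.8048, 0.3494, 0.5363]
tcp_rot: [-0.55, 2.667, 0.126]
wrist_force: [-0.7, -0.5, 0.3]
grip_width: 0.601
grasp_force: 0.0
```

Call:
apply_moves([
  [0.6,[-60,0,-12],0],
  [0.6,[-60,0,-12],0],
  [0.6,[-60,0,-12],0],
  [0.6,[-60,0,-12],0],
  [0.6,[-60,0,-12],0],
  [0.6,[-60,0,-12],0],
  [0.6,[-60,0,-12],0],
  [0.6,[-60,0,-12],0],
])

```text
t: 15.6
position: [0.8101, 0.3506, 0.5483]
tcp_rot: [-0.541, 2.626, 0.137]
wrist_force: [0.8, -0.3, -0.0]
grip_width: 0.601
grasp_force: 0.0
```

Call:
apply_moves([
  [0.6,[-60,0,-9],0],
  [0.6,[-60,0,-9],0],
  [0.6,[-60,0,-9],0],
  [0.6,[-60,0,-9],0],
  [0.6,[-60,0,-9],0],
  [0.6,[-60,0,-9],0],
  [0.6,[-60,0,-9],0],
  [0.6,[-60,0,-9],0],
])

```text
t: 16.6
position: [0.8173, 0.353, 0.5572]
tcp_rot: [-0.532, 2.584, 0.147]
wrist_force: [0.5, 0.1, 0.4]
grip_width: 0.595
grasp_force: 0.0
```

Call:
apply_moves([
  [0.6,[-60,0,-6],0],
  [0.6,[-60,0,-6],0],
  [0.6,[-60,0,-6],0],
  [0.6,[-60,0,-6],0],
  [0.6,[-60,0,-6],0],
  [0.6,[-60,0,-6],0],
  [0.6,[-60,0,-6],0],
  [0.6,[-60,0,-6],0],
])

```text
t: 17.6
position: [0.826, 0.3562, 0.564]
tcp_rot: [-0.523, 2.542, 0.157]
wrist_force: [-0.7, 0.0, 0.3]
grip_width: 0.602
grasp_force: 0.0
```

Call:
apply_moves([
  [0.6,[-60,0,-4],0],
  [0.6,[-60,0,-4],0],
  [0.6,[-60,0,-4],0],
  [0.6,[-60,0,-4],0],
  [0.6,[-60,0,-4],0],
  [0.6,[-60,0,-4],0],
  [0.6,[-60,0,-4],0],
  [0.6,[-60,0,-4],0],
])

```text
t: 18.6
position: [0.8332, 0.3589, 0.5731]
tcp_rot: [-0.515, 2.5, 0.166]
wrist_force: [-0.2, 0.4, -0.2]
grip_width: 0.601
grasp_force: 0.0
```

Call:
apply_moves([
  [0.6,[-60,0,-1],0],
  [0.6,[-60,0,-1],0],
  [0.6,[-60,0,-1],0],
  [0.6,[-60,0,-1],0],
  [0.6,[-60,0,-1],0],
  [0.6,[-60,0,-1],0],
  [0.6,[-60,0,-1],0],
  [0.6,[-60,0,-1],0],
])

```text
t: 19.6
position: [0.8417, 0.3622, 0.58]
tcp_rot: [-0.506, 2.458, 0.176]
wrist_force: [-0.0, -0.1, -1.1]
grip_width: 0.598
grasp_force: 0.0
```

```bash
python3 st.py
```

```text
19.6 [0.8417 0.3622 0.58  ] [ 0.3432  0.9064  0.0129  0.0431  1.5824 -1.6187] 0.598245607762701 0.0
[[-0.737  -0.3966  0.5473]
 [-0.3147  0.918   0.2413]
 [-0.5981  0.0056 -0.8014]] tilt 36.73474731861753 az 23.796703934150933
```

Call:
apply_moves([
  [0.6,[-60,0,0],0],
  [0.6,[-60,0,0],0],
  [0.6,[-60,0,0],0],
  [0.6,[-60,0,0],0],
  [0.6,[-60,0,0],0],
  [0.6,[-60,0,0],0],
  [0.6,[-60,0,0],0],
  [0.6,[-60,0,0],0],
])

```text
t: 20.6
position: [0.8461, 0.3639, 0.5931]
tcp_rot: [-0.497, 2.416, 0.185]
wrist_force: [0.9, 0.1, -0.5]
grip_width: 0.596
grasp_force: 0.0
```

```bash
cat > go.py <<'E'
# usage: go.py grasp x y z  | tcp x y z : shift in tool cm
import sys
from h import *
np.set_printoptions(precision=2,suppress=True)
s=bot.get_state();m=R.from_rotvec(s['tcp_rot']).as_matrix()
a=sys.argv[1:]
while a:
    t=np.array(a[1:4],float)
    if a[0]=='grasp': t=t+.019*m[:,2]
    print(a[:4],(m.T@(t-s['position']))*100); a=a[4:]
E
python3 st.py; python3 go.py tcp .40 -.20 .20
```

```text
20.6 [0.8461 0.3639 0.5931] [ 0.3425  0.8983  0.0129  0.0456  1.5473 -1.6189] 0.5955588882213773 0.0
[[-0.7127 -0.3966  0.5786]
 [-0.304   0.918   0.2547]
 [-0.6321  0.0056 -0.7748]] tilt 39.2103105542358 az 23.761025545467774
['tcp', '.40', '-.20', '.20'] [ 73.79 -34.3   -9.71]
```

Call:
apply_moves([
  [0.6,[5.5,-2.6,-0.7],0],
  [0.6,[11,-5.1,-1.5],0],
  [0.6,[16.5,-7.7,-2.2],0],
  [0.6,[22,-10.2,-2.9],0],
  [0.6,[27.5,-12.8,-3.6],0],
  [0.6,[33,-15.3,-4.3],0],
  [0.6,[38.5,-17.9,-5],0],
  [0.6,[44,-20.4,-5.8],0],
])

```text
t: 21.6
position: [0.6277, 0.0882, 0.4011]
tcp_rot: [-0.497, 2.415, 0.184]
wrist_force: [0.7, 0.4, -0.2]
grip_width: 0.602
grasp_force: 0.0
```

```bash
python3 st.py; python3 go.py tcp .40 -.20 .20
```

```text
21.6 [0.6277 0.0882 0.4011] [-0.0544  0.1122  1.682   0.4255  0.7638 -2.2523] 0.6016619052682669 0.0
[[-0.7122 -0.3964  0.5793]
 [-0.3041  0.9181  0.2544]
 [-0.6327  0.005  -0.7744]] tilt 39.252818200488875 az 23.707336083973964
['tcp', '.40', '-.20', '.20'] [ 37.71 -17.53  -4.95]
```

Call:
apply_moves([
  [0.6,[5.5,-2.6,-0.7],0],
  [0.6,[11,-5.1,-1.5],0],
  [0.6,[16.5,-7.7,-2.2],0],
  [0.6,[22,-10.2,-2.9],0],
  [0.6,[27,-12.6,-3.5],0],
  [0.6,[30,-14,-4],0],
  [0.6,[30,-14,-4],0],
  [0.6,[30,-14,-4],0],
])

```text
t: 22.6
position: [0.4745, -0.095, 0.2892]
tcp_rot: [-0.44, 2.506, 0.148]
wrist_force: [-0.4, -0.8, -0.2]
grip_width: 0.602
grasp_force: 0.0
```

```bash
python3 st.py; python3 look.py w2
```

```text
22.6 [ 0.4745 -0.095   0.2892] [-0.5455 -0.0143  2.0665  0.6677  0.8076 -2.8666] 0.6019348035355021 0.0
[[-0.7747 -0.3428  0.5313]
 [-0.2779  0.9394  0.2009]
 [-0.568   0.008  -0.823 ]] tilt 34.613515513300335 az 20.71208183012546
t 22.65 [ 0.4745 -0.095   0.2889] [-0.4397  2.5062  0.1482] [-0.5455 -0.0139  2.0666  0.6676  0.8075 -2.8666]
press_nest [0.5971 0.161  0.0298] 0.81 [438. 167.]
press_nest [0.6001 0.1617 0.1569] 0.17 [461. 238.]
bell_rim [0.5975 0.1605 0.1535] 0.9 [461. 235.]
tall_vial [ 0.5325 -0.1441  0.0027] 0.97 [257.  56.]
short_vial_a [ 0.6146 -0.1512  0.006 ] 0.68 [240. 111.]
```

View pics/w2.png

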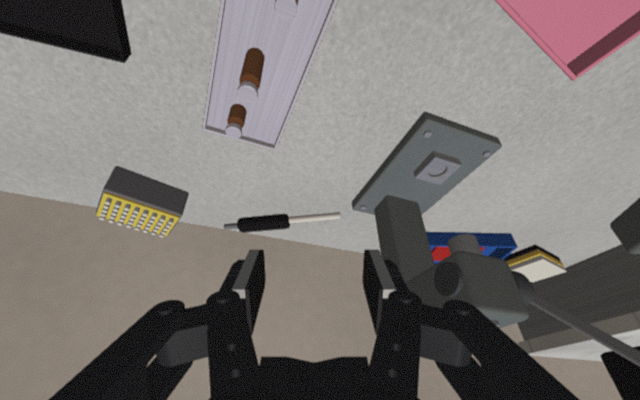

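The picture is inverted: the tall vial is at (250,70) and the nest at (437,168). Joint 6 hit its limit and cost some of the lean. I'll fit the arm's kinematics and pick a lean azimuth that all the places allow.

```bash
cat > kin.py <<'E'
import numpy as np
from scipy.optimize import least_squares
from scipy.spatial.transform import Rotation as R
Q=np.array([[1.1074,.3512,1.6524,0,1.1391,-.0846],[.3404,1.1121,.0127,.0029,1.9622,-1.7578],[.3772,1.1817,.0129,.003,1.8515,-1.7214],[.3607,.8964,.1232,.005,2.0281,-1.7365],[.3783,.9594,.0129,.0086,1.9947,-1.595],[.3525,.9429,.0129,.024,1.8461,-1.6144],[.3432,.9064,.0129,.0431,1.5824,-1.6187],[.3425,.8983,.0129,.0456,1.5473,-1.6189],[-.5455,-.0139,2.0666,.6676,.8075,-2.8666]])
P=np.array([[.2032,.5107,.2308],[.7986,.3329,.3621],[.8177,.3748,.3029],[.7314,.3269,.4938],[.753,.3516,.4906],[.7924,.3476,.5146],[.8417,.3622,.58],[.8461,.3639,.5931],[.4745,-.095,.2889]])
V=np.array([[-.5914,-3.0851,.0018],[-.806,2.98,.011],[-.796,2.941,.021],[-.797,2.943,.021],[-.6,2.909,.057],[-.567,2.75,.105],[-.506,2.458,.176],[-.497,2.416,.185],[-.4397,2.5062,.1482]])
def rot(a,t):
    return R.from_rotvec(np.array(dict(x=[1,0,0],y=[0,1,0],z=[0,0,1])[a])*t)
def fk(q,k):
    h,a1,a2,a3,d4,d6=k
    B=rot('z',q[0]);A=B*rot('y',q[1]);F=A*rot('y',q[2]);W=F*rot('z',q[3])*rot('y',q[4]);T=W*rot('z',q[5])
    p=B.apply([a1,0,h])+A.apply([0,0,a2])+F.apply([a3,0,d4])+T.apply([0,0,d6])
    return p,T
def res(k): return np.concatenate([fk(q,k)[0]-p for q,p in zip(Q,P)])
k0=least_squares(res,[.4,.0,.4,.0,.4,.25]).x
# tool offset rotation about z
OFF=(fk(Q[7],k0)[1].inv()*R.from_rotvec(V[7]))
lo=np.array([-2.75,-.79,.01,-1.57,.07,-2.87]);hi=np.array([2.75,2.1,2.65,4.71,3.14,2.87])
def pose(tilt,az,turn=0):
    t,a=np.radians([tilt,az]);l=np.array([np.cos(a),np.sin(a),0])
    z=l*np.sin(t)+[0,0,-np.cos(t)];y=np.array([-l[1],l[0],0]);x=np.cross(y,z)
    return R.from_matrix(np.c_[x,y,z])*rot('z',np.radians(turn))
def ik(p,T,q0,bounds=True):
    f=lambda q:np.concatenate([(fk(q,k0)[0]-p)*4,((fk(q,k0)[1]*OFF).inv()*T).as_rotvec()])
    b=(lo,hi) if bounds else (-7,7)
    r=least_squares(f,np.clip(q0,lo+1e-3,hi-1e-3) if bounds else q0,bounds=b);return r.x,np.abs(r.fun).max()
E
python3 - <<'E'
from kin import *
np.set_printoptions(precision=3,suppress=True)
print(k0,np.abs(res(k0)).max(),OFF.as_rotvec())
pts=dict(vial=[.5325,-.146,.04],done=[.5,-.35,.04],nest=[.598,.161,.066],lever=[.502,.302,.333],leverdn=[.463,.302,.16])
for tilt,az in [(39,24),(39,12),(39,5),(39,0),(39,-10),(39,-25)]:
    for n,g in pts.items():
        T=pose(tilt,az,90 if n[:2]=='le' else 0);p=np.array(g)+T.apply([0,0,.019])
        best=min((ik(p,T,[np.arctan2(g[1],g[0]),.5,1.6,s,1.2,s6]) for s in(0.5,-.5,2.5) for s6 in (-1.6,0,1.6)),key=lambda r:r[1])
        print(tilt,az,n,best[0],round(best[1],4))
E
```

```text
[ 0.252 -0.04   0.521  0.01   0.453  0.314] 0.047322199316596314 [-0.001  0.     1.571]
39 24 vial [-0.548  0.583  2.133  1.581  0.545  2.285] 0.0
39 24 done [-0.911  0.696  1.855  1.104  0.754  2.482] 0.0
39 24 nest [0.197 0.54  2.102 2.451 0.219 2.076] 0.0
39 24 lever [ 0.598  0.075  1.951 -0.259  0.456  0.373] 0.0
39 24 leverdn [0.658 0.271 2.209 4.682 0.15  1.788] 0.0
39 12 vial [-0.484  0.558  2.201  1.946  0.447  2.156] 0.0
39 12 done [-0.885  0.657  1.947  1.31   0.617  2.474] 0.0
39 12 nest [0.286 0.538 2.108 3.401 0.19  1.375] 0.0
39 12 lever [ 0.688  0.098  1.925 -0.568  0.57   0.877] 0.0
39 12 leverdn [ 0.753  0.293  2.176 -1.378  0.338  1.805] 0.0
39 5 vial [-0.437  0.547  2.231  2.207  0.402  2.043] 0.0
39 5 done [-0.86   0.638  1.994  1.458  0.54   2.449] 0.0
39 5 nest [0.338 0.541 2.1   3.908 0.227 1.013] 0.0
39 5 lever [ 0.734  0.12   1.9   -0.667  0.66   1.087] 0.0
39 5 leverdn [ 0.799  0.312  2.146 -1.282  0.443  1.844] 0.0
39 0 vial [-0.398  0.541  2.247  2.417  0.377  1.944] 0.0
39 0 done [-0.839  0.625  2.025  1.581  0.487  2.417] 0.0
39 0 nest [0.373 0.547 2.088 4.18  0.27  0.843] 0.0
39 0 lever [ 0.762  0.139  1.878 -0.711  0.729  1.21 ] 0.0
39 0 leverdn [ 0.828  0.328  2.121 -1.22   0.516  1.875] 0.0
39 -10 vial [-0.314  0.534  2.267  2.881  0.346  1.708] 0.0
39 -10 done [-0.786  0.605  2.077  1.884  0.39   2.306] 0.0
39 -10 nest [0.436 0.563 2.051 4.563 0.374 0.658] 0.0
39 -10 lever [ 0.809  0.184  1.824 -0.755  0.87   1.408] 0.0
39 -10 leverdn [ 0.873  0.365  2.061 -1.106  0.656  1.939] 0.0
39 -25 vial [-0.183  0.536  2.26   3.612  0.356  1.324] 0.0
39 -25 done [-0.686  0.586  2.125  2.549  0.281  1.95 ] 0.0
39 -25 nest [ 0.509  0.599  1.968 -1.354  0.55   0.569] 0.0
39 -25 lever [ 0.851  0.262  1.724 -0.756  1.076  1.633] 0.0
39 -25 leverdn [ 0.912  0.428  1.955 -0.955  0.851  2.038] 0.0
```

```bash
cat > t.py <<'E'
from kin import *
np.set_printoptions(precision=3,suppress=True)
print(k0,res(k0).reshape(-1,3))
for i in range(len(Q)): print(((fk(Q[i],k0)[1]*OFF).inv()*R.from_rotvec(V[i])).as_rotvec())
E
python3 t.py
```

```text
[ 0.252 -0.04   0.521  0.01   0.453  0.314] [[ 0.041 -0.022 -0.004]
 [ 0.01  -0.046 -0.007]
 [ 0.017 -0.043 -0.009]
 [ 0.006 -0.047 -0.001]
 [ 0.01  -0.046 -0.002]
 [ 0.015 -0.043  0.   ]
 [ 0.025 -0.038  0.008]
 [ 0.026 -0.038  0.009]
 [-0.008 -0.024  0.006]]
[ 0. -0. -0.]
[ 0.    -0.001  0.   ]
[ 0.    -0.001  0.   ]
[-0.  0. -0.]
[ 0.    -0.001 -0.   ]
[-0. -0. -0.]
[-0. -0. -0.]
[ 0. -0. -0.]
[ 0. -0. -0.]
```

```bash
sed -i 's/h,a1,a2,a3,d4,d6=k/h,a1,a2,a3,d4,d6,b=k/; s/B.apply(\[a1,0,h\])/B.apply([a1,b,h])/; s/\[.4,.0,.4,.0,.4,.25\]/[.4,.0,.4,.0,.4,.25,.04]/' kin.py
cat > t.py <<'E'
from kin import *
np.set_printoptions(precision=2,suppress=True)
print(k0,np.abs(res(k0)).max())
pts=dict(vial=[.5325,-.146,.04],done=[.5,-.35,.04],nest=[.598,.161,.066],lever=[.502,.302,.333],leverdn=[.463,.302,.16])
for az in [24,0,-20,40,55,70,85,100]:
    for n,g in pts.items():
        T=pose(39,az,0);p=np.array(g)+T.apply([0,0,.019]);out=[]
        for s in (0.5,-.7,2,3.2,4.2):
            for s6 in (-1.6,0,1.6):
                q,e=ik(p,T,[np.arctan2(g[1],g[0]),.5,1.6,s,.8,s6])
                if e<1e-3 and not any(np.abs(q-o).max()<.05 for o in out): out.append(q)
        print(az,n,*out)
E
python3 t.py
```

```text
[0.26 0.   0.49 0.04 0.44 0.26 0.05] 7.104535319629735e-05
24 vial [-0.6   0.65  2.06  1.53  0.56  2.29]
24 done [-0.94  0.75  1.79  1.08  0.77  2.48]
24 nest [0.11 0.62 2.   2.18 0.23 2.28]
24 lever [ 0.48  0.1   1.9  -0.08  0.46 -1.45]
24 leverdn
0 vial [-0.48  0.62  2.15  2.27  0.39  2.02]
0 done [-0.89  0.69  1.94  1.51  0.51  2.45]
0 nest [0.25 0.62 1.99 4.   0.21 0.91]
0 lever [ 0.61  0.15  1.84 -0.63  0.67 -0.55]
0 leverdn [ 0.67  0.37  2.07 -1.27  0.42  0.22]
-20 vial [-0.35  0.62  2.17  3.14  0.33  1.57]
-20 done [-0.8   0.67  2.01  2.11  0.32  2.22]
-20 nest [ 0.35  0.65  1.92 -1.53  0.42  0.53]
-20 lever [ 0.69  0.24  1.74 -0.74  0.93 -0.15]
-20 leverdn [ 0.74  0.44  1.96 -1.06  0.7   0.35]
40 vial [-0.63  0.68  1.97  1.2   0.71  2.35]
40 done [-0.95  0.8   1.68  0.88  0.95  2.43]
40 nest [0.03 0.63 1.96 1.62 0.4  2.54]
40 lever [ 0.38  0.1   1.9   0.41  0.52 -2.18]
40 leverdn
55 vial [-0.64  0.72  1.86  0.98  0.86  2.34]
55 done [-0.93  0.84  1.56  0.73  1.11  2.36]
55 nest [-0.02  0.66  1.89  1.31  0.57  2.59]
55 lever [ 0.3   0.13  1.86  0.66  0.69 -2.65]
55 leverdn
70 vial [-0.63  0.76  1.76  0.79  1.01  2.29]
70 done [-0.91  0.89  1.45  0.59  1.27  2.26]
70 nest [-0.06  0.7   1.8   1.08  0.75  2.57]
70 lever
70 leverdn [0.26 0.39 2.05 1.15 0.6  2.8 ]
85 vial [-0.6   0.81  1.65  0.64  1.15  2.22]
85 done [-0.87  0.94  1.34  0.47  1.4   2.15]
85 nest [-0.07  0.74  1.69  0.91  0.93  2.51]
85 lever
85 leverdn [0.22 0.43 1.97 1.   0.79 2.7 ]
100 vial [-0.56  0.85  1.55  0.51  1.28  2.12]
100 done [-0.83  0.98  1.25  0.35  1.52  2.01]
100 nest [-0.06  0.8   1.58  0.76  1.1   2.43]
100 lever
100 leverdn [0.21 0.49 1.87 0.87 0.97 2.6 ]
```

```bash
cat > t.py <<'E'
from kin import *
np.set_printoptions(precision=2,suppress=True)
lo[5]=-9;hi[5]=9
def arc(th,hx=.6025,hz=.22,y=.302): 
    a=np.radians(48)-th; return [hx-.15*np.cos(a),y,hz+.15*np.sin(a)]
for tilt,az in [(41,0),(41,22),(41,30),(41,40),(41,50)]:
    q=np.array([-.6,.65,2.,1.5,.6,2.3])
    for n,g in [('vial',[.5325,-.146,.04]),('v2',[.5,0,.12]),('nest',[.598,.161,.066])]+[('b%d'%i,np.array([.598,.161,.066])*(1-i/5)+np.array([.40,.25,.37])*i/5) for i in range(1,6)]+[('L%.2f'%t,arc(t)) for t in (0,.3,.6,.9,1.25)]:
        T=pose(tilt,az,0);p=np.array(g)+T.apply([0,0,.019])
        q,e=ik(p,T,q);print(tilt,az,n,q,round(e,3))
E
python3 t.py
```

```text
41 0 vial [-0.49  0.63  2.17  2.33  0.44  1.95] 0.0
41 0 v2 [-0.14  0.36  2.31  2.78  0.26  1.82] 0.0
41 0 nest [0.25 0.63 2.01 3.86 0.25 1.06] 0.0
41 0 b1 [0.32 0.46 2.07 4.33 0.22 0.63] 0.0
41 0 b2 [0.39 0.3  2.13 4.71 0.25 0.29] 0.028
41 0 b3 [0.46 0.16 2.2  4.71 0.3  0.33] 0.109
41 0 b4 [0.56 0.02 2.26 4.71 0.36 0.36] 0.2
41 0 b5 [ 0.66 -0.09  2.28  4.71  0.44  0.39] 0.3
41 0 L0.00 [0.61 0.16 2.07 4.71 0.4  0.38] 0.251
41 0 L0.30 [0.65 0.17 2.12 4.71 0.41 0.42] 0.203
41 0 L0.60 [0.67 0.21 2.15 4.71 0.42 0.47] 0.148
41 0 L0.90 [0.68 0.28 2.15 4.71 0.43 0.5 ] 0.092
41 0 L1.25 [0.67 0.39 2.11 4.71 0.42 0.52] 0.036
41 22 vial [-0.6   0.66  2.08  1.64  0.58  2.21] 0.0
41 22 v2 [-0.3   0.38  2.27  1.79  0.44  2.35] 0.0
41 22 nest [0.12 0.62 2.02 2.42 0.26 2.07] 0.0
41 22 b1 [0.17 0.45 2.1  2.24 0.18 2.3 ] 0.0
41 22 b2 [0.24 0.27 2.14 1.43 0.1  3.17] 0.0
41 22 b3 [0.31 0.1  2.16 0.29 0.17 4.37] 0.0
41 22 b4 [ 0.4  -0.06  2.14 -0.03  0.34  4.75] 0.0
41 22 b5 [ 0.5  -0.19  2.09 -0.15  0.53  4.93] 0.0
41 22 L0.00 [ 0.49  0.1   1.92 -0.18  0.41  4.96] 0.0
41 22 L0.30 [ 0.53  0.1   2.02 -0.2
[... 1371 characters left out ...]
.13 0.2  3.38] 0.0
41 40 L1.25 [0.41 0.33 2.16 1.81 0.19 2.68] 0.0
41 50 vial [-0.65  0.72  1.9   1.08  0.84  2.3 ] 0.0
41 50 v2 [-0.41  0.45  2.13  1.2   0.74  2.43] 0.0
41 50 nest [-0.02  0.66  1.93  1.48  0.54  2.5 ] 0.0
41 50 b1 [0.02 0.49 2.02 1.37 0.53 2.66] 0.0
41 50 b2 [0.06 0.32 2.08 1.21 0.53 2.89] 0.0
41 50 b3 [0.12 0.14 2.11 1.01 0.56 3.17] 0.0
41 50 b4 [ 0.18 -0.02  2.11  0.8   0.62  3.46] 0.0
41 50 b5 [ 0.26 -0.17  2.08  0.62  0.71  3.73] 0.0
41 50 L0.00 [0.31 0.12 1.9  0.67 0.6  3.69] 0.0
41 50 L0.30 [0.34 0.11 2.   0.76 0.51 3.6 ] 0.0
41 50 L0.60 [0.35 0.15 2.08 0.92 0.42 3.43] 0.0
41 50 L0.90 [0.35 0.22 2.13 1.18 0.36 3.14] 0.0
41 50 L1.25 [0.34 0.35 2.14 1.54 0.34 2.76] 0.0
```

Run:
```python
from h import *
np.set_printoptions(precision=1,suppress=True)
s=bot.get_state();m=R.from_rotvec(s['tcp_rot'])
d=np.array([.05,.80,.55])-s['position'];print('C1/2',m.inv().apply(d)*100, np.linalg.norm(d))
for az in (85,90):
    a,e=np.radians([az,37]);u=.6*np.array([np.cos(e)*np.cos(a),np.cos(e)*np.sin(a),np.sin(e)])
    for psi in (0,80,160,210): print(az,psi,(m*R.from_rotvec([0,0,np.radians(psi)])).inv().apply(u)*100)
```

```text
C1/2 [ -6.8  98.8 -26. ] 1.0242843213776185
85 0 [-37.   43.7 -17.9]
85 80 [ 36.6  44.  -17.9]
85 160 [ 49.7 -28.4 -17.9]
85 210 [ 10.2 -56.4 -17.9]
90 0 [-33.8  45.3 -20.1]
90 80 [ 38.8  41.2 -20.1]
90 160 [ 47.3 -31.  -20.1]
90 210 [  6.6 -56.1 -20.1]
```

Call:
apply_moves([
  [0.6,[-0.4,6,-1.6],0],
  [0.6,[-0.8,12,-3.2],0],
  [0.6,[-1.2,18,-4.8],0],
  [0.6,[-1.6,24,-6.4],0],
  [0.6,[-2,30,-8],0],
  [0.6,[-2.4,36,-9.6],0],
  [0.6,[-2.8,42,-11.2],0],
  [0.6,[-3.3,48,-12.7],0],
])

```text
t: 24.0
position: [0.2904, 0.292, 0.4023]
tcp_rot: [-0.44, 2.507, 0.149]
wrist_force: [1.3, -1.4, 0.2]
grip_width: 0.601
grasp_force: 0.0
```

Call:
apply_moves([
  [0.6,[-0.4,6,-1.6],10],
  [0.6,[-0.8,12,-3.2],20],
  [0.6,[-1.2,18,-4.8],30],
  [0.6,[-1.6,24,-6.4],40],
  [0.6,[-2,30,-8],50],
  [0.6,[-2.4,36,-9.6],60],
  [0.6,[-2.8,42,-11.2],70],
  [0.6,[-3.3,50,-13],80],
])

```text
t: 25.0
position: [0.0976, 0.6969, 0.519]
tcp_rot: [1.335, 2.332, 0.644]
wrist_force: [1.1, -0.0, 1.1]
grip_width: 0.603
grasp_force: 0.0
```

```bash
cat >> st.py <<'E'
import sys
az,el=(float(v) for v in (sys.argv[1:]+['88','37'])[:2]);a,e=np.radians([az,el]);u=.6*np.array([np.cos(e)*np.cos(a),np.cos(e)*np.sin(a),np.sin(e)])
for psi in (0,80): print('pull',psi,(R.from_matrix(m)*R.from_rotvec([0,0,np.radians(psi)])).inv().apply(u)*100)
E
python3 st.py
```

```text
25.0 [0.0976 0.6969 0.519 ] [ 1.5646  0.4347  0.9598 -0.557   1.5142  0.9994] 0.6027052288107706 0.0
[[-0.4788  0.7006  0.529 ]
 [ 0.8728  0.4447  0.201 ]
 [-0.0944  0.558  -0.8244]] tilt 34.467405569942244 az 20.804995932057256
pull 0 [ 37.5882  42.6172 -19.2588]
pull 80 [ 48.4968 -29.6168 -19.2588]
```

Call:
apply_moves([
  [0.6,[38,43,-19],10],
  [0.6,[38,43,-19],20],
  [0.6,[38,43,-19],30],
  [0.6,[38,43,-19],40],
  [0.6,[38,43,-19],50],
  [0.6,[38,43,-19],60],
  [0.6,[38,43,-19],70],
  [0.6,[38,43,-19],75],
])

```text
t: 26.0
position: [0.1172, 0.8098, 0.6003]
tcp_rot: [-2.705, -1.244, -0.985]
wrist_force: [0.4, -0.0, -0.2]
grip_width: 0.596
grasp_force: 0.0
```

Call:
apply_moves([
  [0.6,[48,-28,-19],0],
  [0.6,[48,-28,-19],0],
  [0.6,[48,-28,-19],0],
  [0.6,[48,-28,-19],0],
  [0.6,[48,-28,-19],0],
  [0.6,[48,-28,-19],0],
  [0.6,[48,-28,-19],0],
  [0.6,[48,-28,-19],0],
])

```text
t: 27.0
position: [0.0959, 0.8203, 0.6026]
tcp_rot: [-2.658, -1.249, -1.015]
wrist_force: [0.0, -0.7, -0.2]
grip_width: 0.597
grasp_force: 0.0
```

```bash
python3 st.py
```

```text
27.0 [0.0959 0.8203 0.6026] [ 1.5733  0.8816  0.0129 -0.6012  1.8392  1.9795] 0.5965913918822836 0.0
[[ 0.4637  0.6988  0.5446]
 [ 0.6761 -0.6764  0.2922]
 [ 0.5726  0.2327 -0.7861]] tilt 38.175811683091325 az 28.21703912015904
pull 0 [ 53.828  -22.8216 -13.4803]
pull 80 [-13.1278 -56.9732 -13.4803]
```

Call:
apply_moves([
  [0.6,[54,-23,-13],10],
  [0.6,[54,-23,-13],20],
  [0.6,[54,-23,-13],30],
  [0.6,[54,-23,-13],40],
  [0.6,[54,-23,-13],40],
  [0.6,[54,-23,-13],40],
  [0.6,[54,-23,-13],40],
  [0.6,[54,-23,-13],40],
])

```text
t: 28.0
position: [0.1196, 0.8308, 0.6084]
tcp_rot: [-2.694, -0.26, -0.885]
wrist_force: [-0.9, -0.6, 0.8]
grip_width: 0.604
grasp_force: 0.0
```

Call:
apply_moves([
  [0.6,[27,-53,-12],0],
  [0.6,[27,-53,-12],0],
  [0.6,[27,-53,-12],0],
  [0.6,[27,-53,-12],0],
  [0.6,[27,-53,-12],0],
  [0.6,[27,-53,-12],0],
  [0.6,[27,-53,-12],0],
  [0.6,[27,-53,-12],0],
])

```text
t: 29.0
position: [0.1332, 0.8374, 0.6185]
tcp_rot: [-2.649, -0.269, -0.894]
wrist_force: [-0.2, -0.2, 0.4]
grip_width: 0.602
grasp_force: 0.0
```

```bash
python3 st.py
cat > t.py <<'E'
from kin import *
from bench import bot
np.set_printoptions(precision=2,suppress=True)
s=bot.get_state();z=R.from_rotvec(s['tcp_rot']).as_matrix()[:,2];tilt=np.degrees(np.arccos(-z[2]));az=np.degrees(np.arctan2(z[1],z[0]))
T=pose(tilt,az);d=(R.from_rotvec(s['tcp_rot']).inv()*T).as_rotvec();print('turn to level',np.degrees(d))
m=R.from_rotvec(s['tcp_rot'])
for w in ([.35,-.2,.20],[.38,-.22,.22]): print(w,m.inv().apply(np.array(w)-s['position'])*100)
q=np.array([-.65,.7,1.97,1.2,.74,2.3])
for n,g in [('vial',[.5325,-.146,.04]),('W',np.array([.38,-.22,.22])-T.apply([0,0,.019])),('done',[.5,-.35,.045]),('W',np.array([.38,-.22,.22])-T.apply([0,0,.019])),('vial',[.5325,-.146,.04]),('nest',[.598,.161,.066])]:
    q,e=ik(np.array(g)+T.apply([0,0,.019]),T,q);print(n,q,round(e,3))
E
python3 t.py
```

```text
29.0 [0.1332 0.8374 0.6185] [ 1.5257  0.8739  0.0129 -0.5744  1.7403  2.6427] 0.602041050341645 0.0
[[ 0.7851  0.2797  0.5527]
 [ 0.0715 -0.9272  0.3676]
 [ 0.6153 -0.2491 -0.7479]] tilt 41.58790545010924 az 33.63301831185265
pull 0 [ 26.9547 -52.93    -8.477 ]
pull 80 [-47.4453 -35.7364  -8.477 ]
turn to level [  0.    -0.   157.96]
[0.35, -0.2, 0.2] [-16.15 112.68   5.14]
[0.38, -0.22, 0.22] [-12.71 114.87   4.57]
vial [-0.64  0.68  2.01  1.38  0.69  2.26] 0.0
W [-1.05  0.18  2.11  0.84  1.09  2.57] 0.0
done [-0.96  0.78  1.73  0.99  0.91  2.42] 0.0
W [-1.05  0.18  2.11  0.84  1.09  2.57] 0.0
vial [-0.64  0.68  2.01  1.38  0.69  2.26] 0.0
nest [0.05 0.63 2.   1.95 0.37 2.32] 0.0
```

Call:
apply_moves([
  [0.6,[-0.6,6.1,0.9],0],
  [0.6,[-1.2,12.2,1.8],3],
  [0.6,[-1.8,18.3,2.7],6],
  [0.6,[-2.4,24.4,3.6],12],
  [0.6,[-3,30.5,4.5],18],
  [0.6,[-3.6,36.6,5.4],25],
  [0.6,[-4.2,42.8,6.3],32],
  [0.6,[-4.7,49,7.2],40],
])

```text
t: 30.0
position: [0.3424, 0.4373, 0.487]
tcp_rot: [-2.482, 0.468, -0.577]
wrist_force: [1.9, 0.4, 0.3]
grip_width: 0.603
grasp_force: 0.0
```

Call:
apply_moves([
  [0.6,[3.5,5.1,0.9],10],
  [0.6,[7,10.2,1.8],20],
  [0.6,[10.5,15.2,2.7],30],
  [0.6,[14,20.3,3.6],40],
  [0.6,[17.4,25.4,4.5],50],
  [0.6,[20.9,30.5,5.4],60],
  [0.6,[24.4,35.5,6.3],70],
  [0.6,[27.9,40.6,7.2],80],
])

```text
t: 31.0
position: [0.533, 0.0252, 0.2839]
tcp_rot: [-1.543, 1.886, 0.027]
wrist_force: [0.8, 0.6, 0.5]
grip_width: 0.601
grasp_force: 0.0
```

```bash
python3 st.py;sed -i 's/^for w in.*/for w in ([.466,-.19,.131],): print(w,m.inv().apply(np.array(w)-s["position"])*100)/' t.py; python3 t.py
```

```text
31.0 [0.533  0.0252 0.2839] [-0.3264  0.1106  1.993   0.8517  0.8388  2.4878] 0.6011806590322457 0.0
[[-0.0551 -0.8705  0.489 ]
 [-0.8563  0.2931  0.4253]
 [-0.5136 -0.3953 -0.7615]] tilt 40.3999033134687 az 41.01553710590235
pull 0 [-59.6431  -1.6934  -6.3116]
pull 80 [-12.0246  58.4429  -6.3116]
turn to level [-0.    0.   37.58]
[0.466, -0.19, 0.131] [26.65  5.57 -0.79]
vial [-0.64  0.69  1.96  1.22  0.74  2.31] 0.0
W [-1.04  0.22  2.05  0.77  1.16  2.53] 0.0
done [-0.95  0.8   1.67  0.89  0.98  2.41] 0.0
W [-1.04  0.22  2.05  0.77  1.16  2.53] 0.0
vial [-0.64  0.69  1.96  1.22  0.74  2.31] 0.0
nest [0.02 0.64 1.97 1.67 0.43 2.47] 0.0
```

Call:
apply_moves([
  [0.6,[5.5,1.2,-0.2],8],
  [0.6,[11,2.4,-0.4],16],
  [0.6,[16,3.5,-0.6],24],
  [0.6,[22,5,-0.8],32],
  [0.6,[23,5.2,-0.8],37],
  [0.6,[23,5.2,-0.8],37],
  [0.6,[23,5.2,-0.8],37],
  [0.6,[23,5.2,-0.8],37],
])

```text
t: 32.0
position: [0.4719, -0.1579, 0.1526]
tcp_rot: [-0.884, 2.298, 0.311]
wrist_force: [-0.1, -0.8, -0.9]
grip_width: 0.599
grasp_force: 0.0
```

```bash
python3 st.py|head -4
cat > meas.py <<'E'
from h import *
import sys
np.set_printoptions(precision=4,suppress=True)
# vial axis: mask of tall vial in wrist + scene/top ; report landmark and triangulated top/bottom of mask
s=bot.get_state();p=bot.snapshot('wrist');K,M=cam(p,s);obs=[]
for q in sys.argv[2:]:
    for r in bot.landmark_of(p,q)[:3]: print(q,np.round(r['point'],4),round(r['conf'],2),proj(K,M,r['point']).round())
save(p,sys.argv[1])
for r in bot.silhouettes(p,'tall_vial')[:1]:
    ys,xs=np.nonzero(r['pixels']);print('mask',r['conf'],xs.min(),xs.max(),ys.min(),ys.max(),'ctr',xs.mean(),ys.mean())
    print('centre ray at z=.0425',onz(K,M,(xs.mean(),ys.mean()),.0425))
E
python3 meas.py w3 tall_vial short_vial_a press_nest; python3 t.py|head -1
```

```text
32.0 [ 0.4719 -0.1579  0.1526] [-0.7751  0.375   2.0531  0.9509  0.9157  2.5201] 0.5989270044092686 0.0
[[-0.5629 -0.6673  0.4877]
 [-0.5139  0.7447  0.4258]
 [-0.6473 -0.011  -0.7621]] tilt 40.346619290674866 az 41.12201899681871
tall_vial [ 0.5357 -0.141   0.0033] 0.95 [285. 133.]
short_vial_a [ 0.4492 -0.1322  0.0044] 0.9 [360.  81.]
short_vial_a [ 0.6164 -0.1526  0.0039] 0.7 [232. 166.]
press_nest [0.5943 0.1624 0.0291] 0.82 [413. 255.]
mask 0.59 263 293 121 204 ctr 278.9793067770305 163.05380237972065
centre ray at z=.0425 [ 0.5351 -0.1446  0.0425]
turn to level [-0.   -0.    0.86]
```

View pics/w3.png

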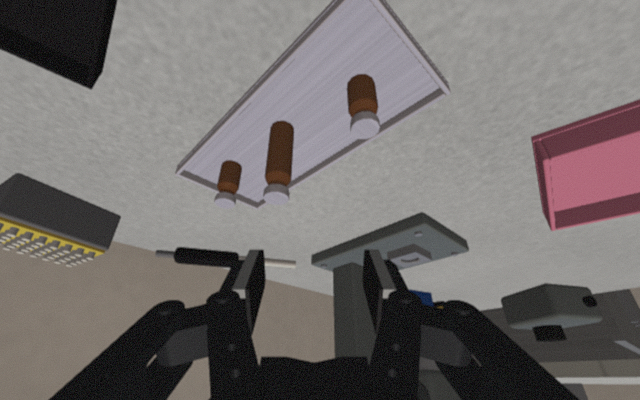

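The tall vial runs from its foot at (282,124) to its cap at (277,200), and the short vials are clear on both sides. The position agrees with the earlier views.

```bash
python3 go.py grasp .534 -.1437 .038 grasp .534 -.1437 .060
```

```text
['grasp', '.534', '-.1437', '.038'] [ 3.13 -2.96 14.26]
['grasp', '.534', '-.1437', '.060'] [ 1.71 -2.98 12.58]
```

Call:
apply_moves([
  [0.6,[3.1,-3,2],1],
  [0.6,[3.1,-3,5],1],
  [0.6,[3.1,-3,8],1],
  [0.6,[3.1,-3,11],1],
  [0.6,[3.1,-3,13],1],
  [0.6,[3.1,-3,14.3],1],
  [0.6,[3.1,-3,14.3],1],
  [0.6,[3.1,-3,14.3],1],
])

```text
t: 33.25
position: [0.5438, -0.1362, 0.0237]
tcp_rot: [-0.862, 2.308, 0.319]
wrist_force: [-0.4, 0.5, 0.8]
grip_width: 0.598
grasp_force: 0.0
```

```bash
python3 st.py|head -4; python3 meas.py w4 tall_vial; python3 go.py grasp .534 -.1437 .038
```

```text
33.25 [ 0.5438 -0.1362  0.0237] [-0.6371  0.6983  1.9586  1.2195  0.7389  2.3149] 0.5984152509785434 0.0
[[-0.576  -0.6557  0.4881]
 [-0.4989  0.755   0.4254]
 [-0.6475  0.0015 -0.7621]] tilt 40.35271160347361 az 41.07292852524489
tall_vial [ 0.5345 -0.1423  0.0036] 0.77 [318. 218.]
mask 0.69 340 551 290 399 ctr 463.38281473023125 321.39908649728807
centre ray at z=.0425 [ 0.5279 -0.0141  0.0425]
['grasp', '.534', '-.1437', '.038'] [0.01 0.09 0.02]
```

View pics/w4.png

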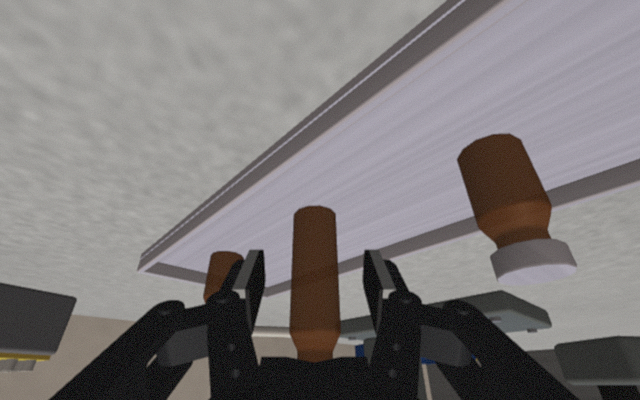

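The vial stands centred between the pads, with its foot at about (316,215). I'll close and lift.

Call:
apply_moves([
  [0,[0,0,0],0],
  [0,[0,0,0],0],
  [0,[0,0,0],0],
  [0,[0,0,0],0],
  [0,[0,0,0],0],
  [0,[-1,0,-1.2],0],
  [0,[-3,0,-3.5],0],
  [0,[-6,0,-7],0],
], squeeze=35)

```text
t: 34.4
position: [0.5436, -0.1353, 0.1153]
tcp_rot: [-0.861, 2.31, 0.322]
wrist_force: [0.5, -1.1, 0.0]
grip_width: 0.255
grasp_force: 34.4
```

```bash
python3 st.py|head -4
python3 - <<'E'
from h import *
np.set_printoptions(precision=4,suppress=True)
s=bot.get_state();g=s['position']-.019*R.from_rotvec(s['tcp_rot']).as_matrix()[:,2];print('grasp',g)
for c in('wrist','scene','top'):
    p=bot.snapshot(c)
    for q in ['tall_vial','press_nest','bell_rim','lever_hinge','lever_grip','press']:
        for r in bot.landmark_of(p,q)[:1]: print(c,q,r['point'],r['conf'])
E
python3 go.py grasp .55 .06 .115
```

```text
34.4 [ 0.5436 -0.1353  0.1153] [-0.6356  0.5109  1.9522  1.039   0.8226  2.5692] 0.25485489535555517 34.397301971912384
[[-0.578  -0.6557  0.4858]
 [-0.498   0.755   0.4267]
 [-0.6465  0.0047 -0.7629]] tilt 40.27973228548707 az 41.29393269837414
grasp [ 0.5344 -0.1434  0.1298]
wrist tall_vial [0.5353, -0.1389, 0.0966] 0.83
wrist press_nest [0.5969, 0.1612, 0.0304] 0.92
scene tall_vial [0.5336, -0.1465, 0.0965] 0.47
scene press_nest [0.604, 0.1628, 0.0294] 0.68
scene lever_hinge [0.4519, -0.122, 0.0037] 0.61
scene lever_grip [0.5037, 0.3012, 0.3322] 0.69
scene press [0.6022, 0.1587, -0.0037] 0.65
top tall_vial [0.5304, -0.1461, 0.0969] 0.39
top press_nest [0.598, 0.1622, 0.0278] 0.82
top bell_rim [0.5057, 0.3042, 0.3314] 0.56
top lever_grip [0.5012, 0.3031, 0.3307] 0.8
top press [0.6011, 0.1629, -0.0009] 0.56
['grasp', '.55', '.06', '.115'] [-10.07  14.4   10.55]
```

```bash
python3 go.py grasp .53 .10 .105
```

```text
['grasp', '.53', '.10', '.105'] [-10.26  18.73  12.04]
```

Call:
apply_moves([
  [0,[-2,3.7,2.4],0],
  [0,[-4,7.5,4.8],0],
  [0,[-6.2,11.2,7.2],0],
  [0,[-8.2,15,9.6],0],
  [0,[-9.5,17.5,11.2],0],
  [0,[-10.3,18.7,12],0],
  [0,[-10.3,18.7,12],0],
  [0,[-10.3,18.7,12],0],
])

```text
t: 36.45
position: [0.5396, 0.1074, 0.0911]
tcp_rot: [-0.861, 2.308, 0.319]
wrist_force: [0.5, 0.5, -0.2]
grip_width: 0.249
grasp_force: 34.4
```

```bash
python3 st.py|head -4
python3 - <<'E'
from h import *
np.set_printoptions(precision=4,suppress=True)
bot.snapshot('top')
s=bot.get_state();g=s['position']-.019*R.from_rotvec(s['tcp_rot']).as_matrix()[:,2];print('grasp',g)
p=bot.snapshot('wrist');K,M=cam(p,s);save(p,'w5f')
for q in ['tall_vial','press_nest','bell_rim']:
    for r in bot.landmark_of(p,q)[:1]: print(q,r['point'],r['conf'],proj(K,M,r['point']))
for z in(.03,.036): print(proj(K,M,[.598,.162,z]))
print('pred foot',proj(K,M,g-[0,0,.034]))
u,v=proj(K,M,[.598,.162,.033]).astype(int)
c=p['image'][max(0,v-60):v+60,max(0,u-80):u+80];print(max(0,u-80),max(0,v-60),c.shape)
cv2.imwrite('pics/w5.png',np.vstack([cv2.resize(c,(800,600),interpolation=cv2.INTER_CUBIC)])[:,:,::-1])
E
```

```text
36.45 [0.5396 0.1074 0.0911] [-0.1265  0.4753  2.1399  1.5484  0.505   2.4618] 0.24908448166619485 34.3992555141449
[[-0.5763 -0.6556  0.488 ]
 [-0.4987  0.7551  0.4255]
 [-0.6474  0.0019 -0.7621]] tilt 40.3492004795824 az 41.0915377818291
grasp [0.5304 0.0991 0.1056]
tall_vial [0.5275, 0.1001, 0.0711] 0.75 [319.9582 215.5396]
[318.0013 225.7484]
[318.0738 232.0732]
pred foot [314.9722 217.7611]
238 168 (120, 160, 3)
```

View pics/w5.png

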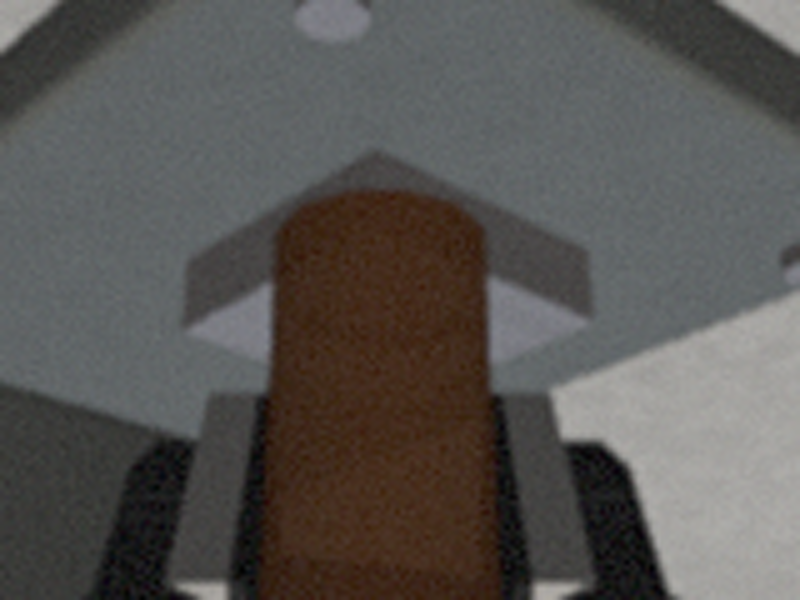

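```bash
cat > t2.py <<'E'
from h import *
np.set_printoptions(precision=4,suppress=True)
s=bot.get_state();p=bot.snapshot('wrist');K,M=cam(p,s)
f=lambda c,z:onz(K,M,(238+c[0]/5-.5+.1,168+c[1]/5-.5+.1),z)
a,b=f((184,326),.036),f((593,319),.036);print(a,b,(a+b)/2,np.linalg.norm(a-b))
a,b=f((189,261),.022),f((585,250),.022);c=f((376,150),.022);print(a,b,(a+b)/2,np.linalg.norm(a-b),c,np.linalg.norm(c-a),np.linalg.norm(c-b))
e=b-a;print('press yaw', np.degrees(np.arctan2(e[1],e[0])))
E
python3 t2.py
```

```text
[0.6232 0.1347 0.036 ] [0.5759 0.1858 0.036 ] [0.5996 0.1602 0.036 ] 0.06959952993560375
[0.6256 0.1363 0.022 ] [0.5771 0.1865 0.022 ] [0.6013 0.1614 0.022 ] 0.06981673756061631 [0.5759 0.1372 0.022 ] 0.04969780130228487 0.04937042661072542
press yaw 134.01510970018708
```

```bash
python3 go.py grasp .565 .13 .0738 grasp .600 .1607 .0738 grasp .600 .1607 .068 grasp .600 .1607 .0643
```

```text
['grasp', '.565', '.13', '.0738'] [-1.47  0.03  5.42]
['grasp', '.600', '.1607', '.0738'] [-5.02  0.06  8.43]
['grasp', '.600', '.1607', '.068'] [-4.64  0.06  8.87]
['grasp', '.600', '.1607', '.0643'] [-4.4   0.06  9.15]
```

Call:
apply_moves([
  [0,[-0.7,0,2.7],0],
  [0,[-1.4,0,5.4],0],
  [0,[-2.8,0.05,6.5],0],
  [0,[-4.2,0.05,7.7],0],
  [0,[-5.02,0.06,8.43],0],
  [0,[-5.02,0.06,8.43],0],
  [0,[-4.8,0.06,8.68],0],
  [0,[-4.64,0.06,8.87],0],
])

```text
t: 37.75
position: [0.6092, 0.1691, 0.0537]
tcp_rot: [-0.861, 2.308, 0.32]
wrist_force: [3.0, 1.3, 0.6]
grip_width: 0.25
grasp_force: 34.4
```

```bash
python3 - <<'E'
from h import *
np.set_printoptions(precision=4,suppress=True)
s=bot.get_state();g=s['position']-.019*R.from_rotvec(s['tcp_rot']).as_matrix()[:,2];print(s['t'],'grasp',g,s['wrist_force'],s['grasp_force'])
p=bot.snapshot('wrist');K,M=cam(p,s)
u,v=proj(K,M,g-[0,0,.034]).astype(int);print(u,v)
for r in bot.landmark_of(p,'tall_vial')[:1]: print(r['point'])
c=p['image'][v-60:v+60,u-80:u+80]
cv2.imwrite('pics/w6.png',cv2.resize(c,(800,600),interpolation=cv2.INTER_CUBIC)[:,:,::-1])
E
python3 go.py grasp .600 .1607 .0643
```

```text
37.75 grasp [0.6    0.161  0.0682] [2.9651 1.3438 0.5898] 34.44771587848663
314 217
[0.6004, 0.1648, 0.0361]
['grasp', '.600', '.1607', '.0643'] [ 0.25 -0.03  0.26]
```

View pics/w6.png

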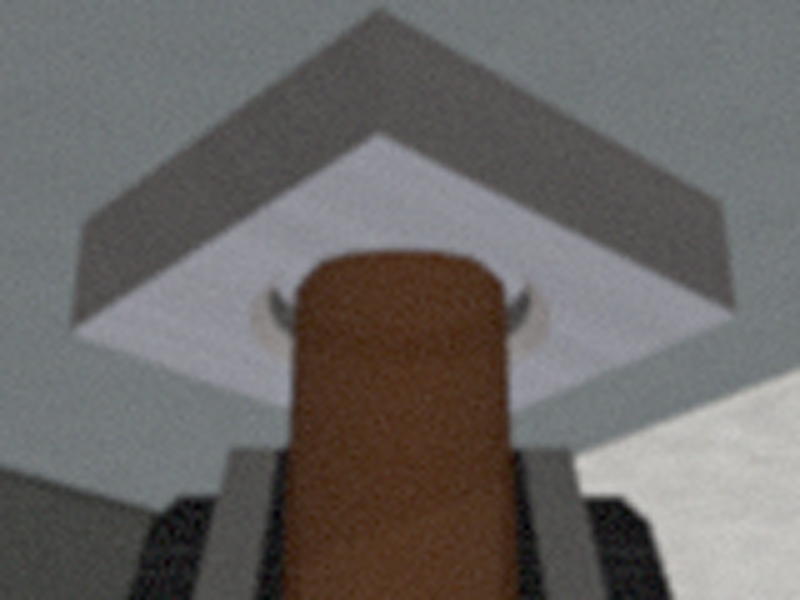

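Call:
apply_moves([
  [0,[0,0,0.1],0],
  [0,[0.05,-0.02,0.2],0],
  [0,[0.1,-0.02,0.25],0],
  [0,[0.16,-0.03,0.31],0],
  [0,[0.2,-0.03,0.34],0],
  [0,[0.2,-0.03,0.35],0],
  [0,[0.2,-0.03,0.35],0],
  [0,[0.2,-0.03,0.35],0],
])

```text
t: 38.85
position: [0.6098, 0.1696, 0.0495]
tcp_rot: [-0.862, 2.308, 0.319]
wrist_force: [-1.0, -0.0, 1.0]
grip_width: 0.249
grasp_force: 34.7
```

Run:
```python
from h import *
np.set_printoptions(precision=4,suppress=True)
s=bot.get_state();g=s['position']-.019*R.from_rotvec(s['tcp_rot']).as_matrix()[:,2];print(s['t'],'grasp',g,s['wrist_force'],s['wrist_torque'],s['grasp_force'])
```

```text
38.85 grasp [0.6005 0.1615 0.064 ] [-1.0065 -0.0167  0.9858] [-0.1497  0.2247 -0.0096] 34.720111191272736
```

The foot sits at nest-floor height with little force, and laterally the vial is centred on the ring (399 against 401 in the crop). I'll release it and back off along the tool axis.

Call:
apply_moves([
  [0.6,[0,0,0],0],
  [0.6,[0,0,0],0],
  [0.6,[0,0,0],0],
  [0.6,[0,0,0],0],
  [0.6,[0,0,-1],0],
  [0.6,[0,0,-4],0],
  [0.6,[0,0,-8],0],
  [0.6,[0,0,-13],-8],
], squeeze=60)

```text
t: 39.85
position: [0.5453, 0.1136, 0.1494]
tcp_rot: [-1.02, 2.234, 0.258]
wrist_force: [-0.4, -0.4, 1.2]
grip_width: 0.597
grasp_force: 0.0
```

Run:
```python
from h import *
np.set_printoptions(precision=4,suppress=True)
s=bot.get_state();p=bot.snapshot('wrist');print(s['t'],s['position'],s['qpos'],s['grasp_force'])
for r in bot.landmark_of(p,'tall_vial')[:2]: print(r)
save(p,'w7')
m=R.from_rotvec(s['tcp_rot'])
# lever pre-grasp: 9 cm back along tool z from grip
z=m.as_matrix()[:,2];g=np.array([.5028,.312,.3315])
for back in (.09,):
    t=g+.019*z-back*z; print('pre',t,m.inv().apply(t-s['position'])*100)
```

```text
39.85 [0.5453 0.1136 0.1494] [-0.1098  0.3521  2.104   1.2763  0.521   2.6463] 0.0
{'point': [0.6019, 0.1611, 0.0275], 'conf': 0.66}
{'point': [0.5962, 0.1588, 0.1555], 'conf': 0.51}
pre [0.4682 0.2818 0.3857] [-21.5593  14.9001 -14.6199]
```

Run:
```python
from h import *
np.set_printoptions(precision=2,suppress=True)
s=bot.get_state();m=R.from_rotvec(s['tcp_rot']);a=np.array([.42,.16,.40]);b=np.array([.468,.282,.386])
print(m.inv().apply(a-s['position'])*100)
m2=m*R.from_rotvec([0,0,np.radians(-80)]);print(m2.inv().apply(b-a)*100)
y=m.as_matrix()[:,1];x=m.as_matrix()[:,0]
# turn phi so that y' has no component on press y (yaw -1deg)
yp=np.array([.017,1,0]);f=np.degrees(np.arctan2(y@yp,x@yp));print('phi',f,f-180,f-360)
```

```text
[-12.8   10.07 -23.04]
[-6.33 -7.73  8.6 ]
phi 132.51090384741926 -47.48909615258074 -227.48909615258074
```

Call:
apply_moves([
  [0.6,[-2.6,2,-4.6],-10],
  [0.6,[-5.2,4,-9.2],-20],
  [0.6,[-7.7,6,-13.8],-30],
  [0.6,[-10.2,8,-18.4],-40],
  [0.6,[-12.8,10,-23],-50],
  [0.6,[-12.8,10,-23],-60],
  [0.6,[-12.8,10,-23],-70],
  [0.6,[-12.8,10,-23],-80],
])

```text
t: 40.95
position: [0.4225, 0.161, 0.397]
tcp_rot: [-2.233, 1.06, -0.361]
wrist_force: [-0.4, 0.5, 0.6]
grip_width: 0.6
grasp_force: 0.0
```

Call:
apply_moves([
  [0.6,[-0.8,-1,1.1],-10],
  [0.6,[-1.6,-2,2.2],-20],
  [0.6,[-2.4,-3,3.3],-30],
  [0.6,[-3.2,-4,4.4],-40],
  [0.6,[-4,-5,5.5],-50],
  [0.6,[-4.8,-6,6.6],-60],
  [0.6,[-5.6,-7,7.7],-70],
  [0.6,[-6.3,-7.7,8.6],-80],
])

```text
t: 41.95
position: [0.4707, 0.2832, 0.3825]
tcp_rot: [-2.604, -0.679, -0.883]
wrist_force: [-0.4, 0.3, -0.1]
grip_width: 0.598
grasp_force: 0.0
```

```bash
cat > lev.py <<'E'
from h import *
import sys
np.set_printoptions(precision=2,suppress=True)
s=bot.get_state();m=R.from_rotvec(s['tcp_rot']);M=m.as_matrix();y=M[:,1];x=M[:,0]
yp=np.array([.017,1,0]);f=np.degrees(np.arctan2(y@yp,x@yp));f=(f+90)%180-90;print(s['t'],s['position'].round(4),s['qpos'],'turn',f,f-180)
g=np.array([.5028,.312,.3315]);f=float(sys.argv[1]) if len(sys.argv)>1 else 0
for b in (.09,0): print('back',b,m.inv().apply(g+(.019-b)*M[:,2]-s['position'])*100)
E
python3 lev.py
```

```text
41.95 [0.47 0.28 0.38] [ 0.34 -0.06  1.91  0.4   0.66  1.16] turn -67.3377770364429 -247.3377770364429
back 0.09 [-0.02 -0.05 -0.42]
back 0 [-0.02 -0.05  8.58]
```

Call:
apply_moves([
  [0.6,[0,0,0],-10],
  [0.6,[0,0,0],-20],
  [0.6,[0,0,0.5],-30],
  [0.6,[0,0,1.5],-40],
  [0.6,[0,0,2.5],-50],
  [0.6,[0,0,3.5],-60],
  [0.6,[0,0,6],-67.3],
  [0.6,[0,0,8.6],-67.3],
])

```text
t: 42.95
position: [0.5128, 0.3194, 0.3167]
tcp_rot: [1.917, 2.14, 1.047]
wrist_force: [-0.2, -0.0, 0.5]
grip_width: 0.601
grasp_force: 0.0
```

Call:
apply_moves([
  [0.6,[0,0,0],0],
  [0,[0,0,0],0],
  [0,[0,0,0],0],
  [0,[0,0,0],0],
  [0,[0,0,0],0],
  [0,[0,0,0],0],
  [0,[0,0,0],0],
  [0,[0,0,0],0],
], squeeze=60)

```text
t: 43.95
position: [0.5115, 0.3188, 0.3179]
tcp_rot: [1.918, 2.14, 1.047]
wrist_force: [-8.7, -2.8, 3.3]
grip_width: 0.216
grasp_force: 58.2
```

```bash
cat > arc.py <<'E'
from h import *
import sys
np.set_printoptions(precision=2,suppress=True)
s=bot.get_state();m=R.from_rotvec(s['tcp_rot']);print(s['t'],s['position'].round(4),s['qpos'],s['grip_width'],s['grasp_force'],s['wrist_force'])
H=np.array([.6032,.22]);a0=np.radians(48)
f=lambda t:np.array([-.15*np.cos(a0-t)*1,0,.15*np.sin(a0-t)])
t0=float(sys.argv[1])
for t in sys.argv[2:]: print(t,m.inv().apply(f(float(t))-f(t0))*100)
E
python3 arc.py 0 .08 .16 .24 .32 .40 .48 .56 .64 .72 .80 .88 .96 1.04 1.12 1.18 1.22 1.24
```

```text
43.95 [0.51 0.32 0.32] [ 0.39  0.11  1.9   0.46  0.5  -0.06] 0.2156197355118283 58.239338994026184 [-8.66 -2.77  3.28]
.08 [-0.13 -1.17  0.22]
.16 [-0.3  -2.32  0.53]
.24 [-0.5  -3.44  0.91]
.32 [-0.75 -4.51  1.38]
.40 [-1.02 -5.55  1.93]
.48 [-1.34 -6.53  2.54]
.56 [-1.68 -7.45  3.23]
.64 [-2.05 -8.31  3.98]
.72 [-2.45 -9.09  4.79]
.80 [-2.88 -9.81  5.66]
.88 [ -3.32 -10.44   6.58]
.96 [ -3.78 -10.99   7.54]
1.04 [ -4.26 -11.45   8.53]
1.12 [ -4.76 -11.83   9.56]
1.18 [ -5.13 -12.05  10.35]
1.22 [ -5.39 -12.16  10.88]
1.24 [ -5.51 -12.21  11.15]
```

The handle is gripped; the width of about 18 mm fits the bar. Now I'll pull the lever down along its arc.

Call:
apply_moves([
  [0,[-0.13,-1.17,0.22],0],
  [0,[-0.3,-2.32,0.53],0],
  [0,[-0.5,-3.44,0.91],0],
  [0,[-0.75,-4.51,1.38],0],
  [0,[-1.02,-5.55,1.93],0],
  [0,[-1.34,-6.53,2.54],0],
  [0,[-1.68,-7.45,3.23],0],
  [0,[-2.05,-8.31,3.98],0],
])

```text
t: 44.95
position: [0.4677, 0.3196, 0.2385]
tcp_rot: [1.914, 2.133, 1.056]
wrist_force: [0.8, 6.2, 11.5]
grip_width: 0.215
grasp_force: 64.9
```

Call:
apply_moves([
  [0,[-0.4,-0.78,0.81],0],
  [0,[-0.83,-1.5,1.68],0],
  [0,[-1.27,-2.13,2.6],0],
  [0,[-1.73,-2.68,3.56],0],
  [0,[-2.21,-3.14,4.55],0],
  [0,[-2.71,-3.52,5.58],0],
  [0,[-3.08,-3.74,6.37],0],
  [0,[-3.4,-3.88,7.03],0],
])

```text
t: 45.95
position: [0.4748, 0.3196, 0.15]
tcp_rot: [1.916, 2.139, 1.052]
wrist_force: [-7.9, 0.4, 7.4]
grip_width: 0.213
grasp_force: 76.2
```

```bash
cat > pos.py <<'E'
from h import *
np.set_printoptions(precision=4,suppress=True)
s=bot.get_state();M=R.from_rotvec(s['tcp_rot']).as_matrix();g=s['position']-.019*M[:,2]
d=g-[.6032,0,.22];print(s['t'],'g',g,'th',np.radians(48)-np.arctan2(d[2],-d[0]),'r',np.hypot(d[0],d[2]),s['qpos'],s['grasp_force'],s['wrist_force'])
p=bot.snapshot('scene')
for r in bot.landmark_of(p,'lever_grip')[:1]: 
    d=np.array(r['point'])-[.6032,0,.22];print(r,'th',np.radians(48)-np.arctan2(d[2],-d[0]))
E
python3 pos.py
```

```text
45.95 g [0.4655 0.3115 0.1645] th 1.2209447960106012 r 0.1485014611877365 [ 0.4225  0.332   2.1378  1.6405  0.1919 -1.2604] 76.21241211891174 [-7.9497  0.4002  7.3681]
{'point': [0.4611, 0.2993, 0.175], 'conf': 0.66} th 1.144445020203327
```

Call:
apply_moves([
  [0,[-0.06,-0.03,0.12],0],
  [0,[-0.12,-0.05,0.25],0],
  [0,[-0.18,-0.07,0.38],0],
  [0,[-0.18,-0.07,0.38],0],
  [0,[-0.18,-0.07,0.38],0],
  [0,[-0.18,-0.07,0.38],0],
  [0,[-0.18,-0.07,0.38],0],
  [0,[-0.18,-0.07,0.38],0],
])

```text
t: 47.05
position: [0.4761, 0.3197, 0.1464]
tcp_rot: [1.915, 2.139, 1.052]
wrist_force: [-9.2, -0.9, 9.5]
grip_width: 0.218
grasp_force: 76.3
```

```bash
python3 pos.py; python3 arc.py 1.24 1.18 1.12 1.05 .98 .91 .84 .77 .70 .63 .56 .49 .42 .35 .28 .21 .14 .08 .03 0
```

```text
47.05 g [0.4668 0.3115 0.1608] th 1.2472294979002194 r 0.14864789609325896 [ 0.421   0.3417  2.1369  1.6832  0.1937 -1.3058] 76.27245426177979 [-9.2031 -0.8956  9.4758]
{'point': [0.4602, 0.3005, 0.1699], 'conf': 0.81} th 1.174744318894373
47.15 [0.48 0.32 0.15] [ 0.42  0.34  2.14  1.68  0.19 -1.31] 0.21238145604333208 76.27091646194458 [-9.4  -0.85  9.54]
1.18 [ 0.38  0.17 -0.8 ]
1.12 [ 0.76  0.39 -1.58]
1.05 [ 1.19  0.72 -2.48]
.98 [ 1.62  1.11 -3.36]
.91 [ 2.03  1.57 -4.21]
.84 [ 2.43  2.1  -5.02]
.77 [ 2.81  2.69 -5.8 ]
.70 [ 3.18  3.33 -6.54]
.63 [ 3.52  4.04 -7.24]
.56 [ 3.85  4.79 -7.89]
.49 [ 4.15  5.6  -8.5 ]
.42 [ 4.43  6.45 -9.04]
.35 [ 4.68  7.34 -9.54]
.28 [ 4.91  8.27 -9.97]
.21 [  5.11   9.23 -10.35]
.14 [  5.28  10.22 -10.66]
.08 [  5.4   11.08 -10.88]
.03 [  5.48  11.81 -11.03]
0 [  5.53  12.25 -11.1 ]
```

Call:
apply_moves([
  [0,[-0.1,-0.03,0.2],0],
  [0,[-0.2,-0.06,0.4],0],
  [0,[-0.3,-0.08,0.6],0],
  [0,[-0.3,-0.08,0.6],0],
  [0,[-0.3,-0.08,0.6],0],
  [0,[-0.3,-0.08,0.6],0],
  [0,[-0.3,-0.08,0.6],0],
  [0,[-0.3,-0.08,0.6],0],
])

```text
t: 48.15
position: [0.4788, 0.3195, 0.1399]
tcp_rot: [1.916, 2.139, 1.052]
wrist_force: [-8.4, 2.0, 5.9]
grip_width: 0.214
grasp_force: 77.2
```

```bash
python3 pos.py
```

```text
48.15 g [0.4695 0.3114 0.1544] th 1.2941052294671314 r 0.1489206412941167 [ 0.4179  0.3589  2.1345  1.7501  0.1979 -1.3762] 77.15523719787598 [-8.4374  1.9837  5.8682]
{'point': [0.4639, 0.3015, 0.1655], 'conf': 0.78} th 1.2106916267677863
```

Call:
apply_moves([
  [0,[-0.1,-0.02,0.2],0],
  [0,[-0.2,-0.04,0.4],0],
  [0,[-0.3,-0.05,0.6],0],
  [0,[-0.3,-0.05,0.6],0],
  [0,[-0.3,-0.05,0.6],0],
  [0,[-0.3,-0.05,0.6],0],
  [0,[-0.3,-0.05,0.6],0],
  [0,[-0.3,-0.05,0.6],0],
])

```text
t: 49.25
position: [0.4808, 0.3199, 0.1356]
tcp_rot: [1.914, 2.141, 1.057]
wrist_force: [-35.5, -11.9, 42.3]
grip_width: 0.214
grasp_force: 82.5
```

```bash
python3 pos.py
python3 - <<'E'
from h import *
p=bot.snapshot('top')
for r in bot.landmark_of(p,'lever_grip')[:1]: 
    d=np.array(r['point'])-[.6032,0,.22];print(r,'th',np.radians(48)-np.arctan2(d[2],-d[0]))
E
python3 arc.py 1.25 1.18 1.11 1.04 .97 .89 .81 .73 .65
```

```text
49.25 g [0.4716 0.3117 0.1501] th 1.326147402788136 r 0.14905742862503218 [ 0.4149  0.3715  2.1332  1.809   0.205  -1.4391] 82.53682851791382 [-35.4686 -11.9295  42.3464]
{'point': [0.4664, 0.3001, 0.1595], 'conf': 0.77} th 1.2541496275437385
{'point': [0.4661, 0.3062, 0.1544], 'conf': 0.67} th 1.284044239721938
49.45 [0.48 0.32 0.14] [ 0.41  0.37  2.13  1.81  0.2  -1.44] 0.21256581894013363 82.53703594207764 [-35.16 -13.56  42.28]
1.18 [ 0.45  0.19 -0.93]
1.11 [ 0.89  0.46 -1.84]
1.04 [ 1.33  0.79 -2.74]
.97 [ 1.75  1.2  -3.61]
.89 [ 2.22  1.74 -4.57]
.81 [ 2.67  2.37 -5.49]
.73 [ 3.1   3.08 -6.35]
.65 [ 3.51  3.86 -7.17]
```

The stop is reached: the wrist force jumped to about 55 N and the networks read 1.25 to 1.28 rad. The lever has been held down well over a second, so I'll ease it up slowly.

Call:
apply_moves([
  [0,[0.45,0.19,-0.93],0],
  [0,[0.89,0.46,-1.84],0],
  [0,[1.33,0.79,-2.74],0],
  [0,[1.75,1.2,-3.61],0],
  [0,[2.22,1.74,-4.57],0],
  [0,[2.67,2.37,-5.49],0],
  [0,[3.1,3.08,-6.35],0],
  [0,[3.51,3.86,-7.17],0],
])

```text
t: 50.45
position: [0.4653, 0.32, 0.2174]
tcp_rot: [1.924, 2.157, 1.037]
wrist_force: [-37.1, 7.8, 1.6]
grip_width: 0.215
grasp_force: 69.8
```

Call:
apply_moves([
  [0,[0.37,0.85,-0.76],0],
  [0,[0.72,1.76,-1.45],0],
  [0,[1.04,2.74,-2.08],0],
  [0,[1.32,3.77,-2.63],0],
  [0,[1.57,4.84,-3.11],0],
  [0,[1.78,5.95,-3.51],0],
  [0,[1.95,7.1,-3.83],0],
  [0,[2.07,8.11,-4.03],0],
])

```text
t: 51.45
position: [0.5169, 0.3179, 0.3049]
tcp_rot: [1.915, 2.137, 1.05]
wrist_force: [-16.7, -21.2, 17.8]
grip_width: 0.217
grasp_force: 78.8
```

```bash
python3 pos.py
```

```text
51.45 g [0.5076 0.3098 0.3194] th 0.033113105306807666 r 0.13787527505819885 [ 0.3809  0.1322  1.9106  0.4909  0.4692 -0.0975] 78.761225938797 [-16.6934 -21.25    17.8189]
{'point': [0.4997, 0.3043, 0.3339], 'conf': 0.92} th 0.004558233266176215
```

Call:
apply_moves([
  [0,[0.03,0.25,-0.05],0],
  [0,[0.05,0.45,-0.08],0],
  [0,[0.05,0.45,-0.08],0],
  [0.6,[0.05,0.45,-0.08],0],
  [0.6,[0.05,0.3,-0.08],0],
  [0.6,[0,0,-1],0],
  [0.6,[0,0,-4],0],
  [0.6,[0,0,-9],8],
])

```text
t: 52.55
position: [0.4723, 0.2803, 0.3707]
tcp_rot: [2.098, 2.029, 1.067]
wrist_force: [-0.6, -0.2, 0.7]
grip_width: 0.598
grasp_force: 0.0
```

```bash
python3 pos.py
python3 - <<'E'
from h import *
np.set_printoptions(precision=2,suppress=True)
s=bot.get_state();m=R.from_rotvec(s['tcp_rot']);M=m.as_matrix();P=s['position']
f=np.degrees(np.arctan2(M[2,1],-M[2,0]));f=np.degrees(np.arctan2(-M[2,1],M[2,0]))
# turn psi so y' horizontal and x' pointing down: y'=-sin x+cos y
best=None
for k in np.arange(0,360,.5):
    A=(m*R.from_rotvec([0,0,np.radians(k)])).as_matrix()
    c=abs(A[2,1])+(A[2,0]>0)
    if best is None or c<best[0]: best=(c,k)
print('turn',best[1])
z=M[:,2];g=np.array([.6005,.1615,.064]);a=np.array([.42,.16,.40]);b=g+.019*z-.10*z
print('z',z,'A',m.inv().apply(a-P)*100)
for k in (80,160): print(k,(m*R.from_rotvec([0,0,np.radians(k)])).inv().apply(b-a)*100)
E
```

```text
52.55 g [0.4631 0.2722 0.3852] th -0.029551612670956406 r 0.21659389340189494 [ 0.332  -0.0513  1.9323  0.4208  0.6394  0.1059] 0.0 [-0.555  -0.2381  0.6628]
{'point': [0.6029, 0.1636, 0.0281], 'conf': 0.72} th 2.406991054799568
turn 227.0
z [ 0.49  0.43 -0.76] A [-9.13 -1.59 -9.58]
80 [-3.29 16.07 26.33]
160 [15.26  6.03 26.33]
```

Call:
apply_moves([
  [0.6,[-2.5,-0.4,-2.7],10.5],
  [0.6,[-5,-0.8,-5.4],21],
  [0.6,[-7.5,-1.2,-8],31.5],
  [0.6,[-9.1,-1.6,-9.6],42],
  [0.6,[-9.1,-1.6,-9.6],52.5],
  [0.6,[-9.1,-1.6,-9.6],63],
  [0.6,[-9.1,-1.6,-9.6],73.5],
  [0.6,[-9.1,-1.6,-9.6],84],
])

```text
t: 53.65
position: [0.4207, 0.161, 0.396]
tcp_rot: [-2.598, -0.089, -0.74]
wrist_force: [-0.1, 0.6, -0.1]
grip_width: 0.604
grasp_force: 0.0
```

Call:
apply_moves([
  [0.6,[0,0,0],10.5],
  [0.6,[0,0,0],21],
  [0.6,[0,1,1.5],31.5],
  [0.6,[-0.2,2,3],42],
  [0.6,[-0.4,3.5,5],52.5],
  [0.6,[-0.6,5,8],63],
  [0.6,[-0.8,6.5,10.5],73.5],
  [0.6,[-1.1,8.1,13.2],84],
])

```text
t: 54.65
position: [0.4909, 0.1444, 0.2575]
tcp_rot: [-1.87, 1.571, -0.138]
wrist_force: [0.2, -0.3, 1.2]
grip_width: 0.596
grasp_force: 0.0
```

Call:
apply_moves([
  [0.6,[1.3,0.3,2.2],10.5],
  [0.6,[2.6,0.6,4.4],21],
  [0.6,[4,0.9,6.6],31.5],
  [0.6,[5.3,1.3,8.8],42],
  [0.6,[6.6,1.6,11],52.5],
  [0.6,[8,1.9,13.2],59],
  [0.6,[8,1.9,13.2],59],
  [0.6,[8,1.9,13.2],59],
])

```text
t: 55.65
position: [0.5605, 0.1278, 0.1213]
tcp_rot: [-0.871, 2.304, 0.316]
wrist_force: [0.3, 0.1, 0.4]
grip_width: 0.6
grasp_force: 0.0
```

```bash
python3 - <<'E'
from h import *
np.set_printoptions(precision=4,suppress=True)
s=bot.get_state();p=bot.snapshot('wrist')
for r in bot.landmark_of(p,'tall_vial')[:1]: print(r)
M=R.from_rotvec(s['tcp_rot']).as_matrix();print(s['t'],s['position'],s['qpos'],M[2])
E
python3 go.py grasp .6005 .1615 .064 ; python3 t.py | head -1
```

```text
{'point': [0.5995, 0.1634, 0.0312], 'conf': 0.95}
55.65 [0.5605 0.1278 0.1213] [-0.0733  0.4327  2.0797  1.3974  0.4864  2.6755] [-0.6474 -0.003  -0.7622]
['grasp', '.6005', '.1615', '.064'] [-0.23 -0.08  9.68]
turn to level [ 0.   -0.    0.28]
```

Call:
apply_moves([
  [0.6,[-0.2,-0.1,3],0],
  [0.6,[-0.2,-0.1,6],0],
  [0.6,[-0.2,-0.1,8.5],0],
  [0.6,[-0.2,-0.1,9.7],0],
  [0.6,[-0.2,-0.1,9.7],0],
  [0,[-0.2,-0.1,9.7],0],
  [0,[-0.2,-0.1,9.7],0],
  [0,[-0.2,-0.1,9.7],0],
], squeeze=35)

```text
t: 56.75
position: [0.6101, 0.169, 0.049]
tcp_rot: [-0.867, 2.305, 0.317]
wrist_force: [-3.1, -2.1, 7.3]
grip_width: 0.255
grasp_force: 34.4
```

Call:
apply_moves([
  [0,[0,0,0],0],
  [0,[0,0,0],0],
  [0,[-0.25,0,-0.3],0],
  [0,[-0.58,0,-0.69],0],
  [0,[0.8,0,-1.9],0],
  [0,[2.5,0,-3.3],0],
  [0,[4,0,-4.6],0],
  [0,[4,0,-8],0],
])

```text
t: 57.75
position: [0.5467, 0.1147, 0.0825]
tcp_rot: [-0.868, 2.308, 0.319]
wrist_force: [1.5, -0.2, 0.1]
grip_width: 0.255
grasp_force: 34.3
```

```bash
python3 - <<'E'
from h import *
np.set_printoptions(precision=4,suppress=True)
s=bot.get_state();p=bot.snapshot('wrist')
for r in bot.landmark_of(p,'tall_vial')[:1]: print(r)
for r in bot.landmark_of(p,'done_tray')[:2]: print(r)
print(s['t'],s['position'],s['grip_width'],s['grasp_force'],s['wrist_force'])
E
python3 go.py grasp .50 .05 .13 grasp .515 -.35 .12 grasp .515 -.35 .045 grasp .515 -.35 .040
```

```text
{'point': [0.5366, 0.1073, 0.0633], 'conf': 0.8}
57.75 [0.5467 0.1147 0.0825] 0.25482615191863156 34.31437075138092 [ 1.5061 -0.2418  0.1106]
['grasp', '.50', '.05', '.13'] [ 3.04 -1.69 -6.7 ]
['grasp', '.515', '-.35', '.12'] [ 22.93 -32.79 -22.21]
['grasp', '.515', '-.35', '.045'] [ 27.79 -32.77 -16.5 ]
['grasp', '.515', '-.35', '.040'] [ 28.12 -32.77 -16.12]
```

Call:
apply_moves([
  [0,[2.8,-4.1,-3.2],0],
  [0,[5.8,-8.2,-6],0],
  [0,[8.7,-12.3,-8.8],0],
  [0,[11.6,-16.4,-11.5],0],
  [0,[14.5,-20.5,-14.2],0],
  [0,[17.4,-24.6,-17],0],
  [0,[20.2,-28.7,-19.7],0],
  [0,[22.9,-32.8,-22.2],0],
])

```text
t: 58.9
position: [0.5251, -0.3431, 0.104]
tcp_rot: [-0.868, 2.305, 0.317]
wrist_force: [0.4, -0.8, -0.8]
grip_width: 0.25
grasp_force: 34.4
```

```bash
python3 - <<'E'
from h import *
np.set_printoptions(precision=4,suppress=True)
s=bot.get_state();p=bot.snapshot('wrist')
for q in('tall_vial','done_tray'):
    for r in bot.landmark_of(p,q)[:2]: print(q,r)
print(s['t'],s['position'],s['qpos'],s['grasp_force'])
E
python3 go.py grasp .515 -.35 .12 grasp .515 -.35 .045 grasp .515 -.35 .0385
```

```text
tall_vial {'point': [0.5153, -0.3503, 0.086], 'conf': 0.68}
done_tray {'point': [0.5186, -0.3493, -0.0012], 'conf': 0.62}
done_tray {'point': [0.5325, -0.1353, 0.0005], 'conf': 0.51}
58.9 [ 0.5251 -0.3431  0.104 ] [-0.9331  0.6898  1.633   0.8291  1.0674  2.5497] 34.42822381854057
['grasp', '.515', '-.35', '.12'] [-0.14  0.16 -0.11]
['grasp', '.515', '-.35', '.045'] [4.72 0.18 5.6 ]
['grasp', '.515', '-.35', '.0385'] [5.14 0.18 6.1 ]
```

Call:
apply_moves([
  [0,[1.3,0,1.5],0],
  [0,[2.6,0,3],0],
  [0,[3.9,0,4.5],0],
  [0,[4.6,0,5.5],0],
  [0,[4.85,0,5.8],0],
  [0,[5.0,0,5.95],0],
  [0,[5.1,0,6.05],0],
  [0,[5.1,0,6.1],0],
])

```text
t: 60.05
position: [0.5252, -0.3412, 0.0254]
tcp_rot: [-0.868, 2.306, 0.316]
wrist_force: [-0.4, -0.0, -0.5]
grip_width: 0.251
grasp_force: 34.5
```

Run:
```python
from h import *
np.set_printoptions(precision=4,suppress=True)
s=bot.get_state();g=s['position']-.019*R.from_rotvec(s['tcp_rot']).as_matrix()[:,2];print(s['t'],g,s['wrist_force'],s['grasp_force'])
```

```text
60.05 [ 0.5159 -0.3493  0.0399] [-0.3783 -0.0286 -0.4659] 34.46931302547455
```

Call:
apply_moves([
  [0,[0.06,0,0.07],0],
  [0,[0.12,0,0.14],0],
  [0,[0.12,0,0.14],0],
  [0.6,[0.12,0,0.14],0],
  [0.6,[0.12,0,0.14],0],
  [0.6,[0.12,0,0.14],0],
  [0.6,[0.12,0,0],0],
  [0.6,[0.12,0,-2],0],
])

```text
t: 61.05
position: [0.5142, -0.3496, 0.0394]
tcp_rot: [-0.868, 2.306, 0.32]
wrist_force: [-0.7, -0.1, 0.7]
grip_width: 0.6
grasp_force: 0.0
```

Call:
apply_moves([
  [0.6,[0,0,-3],0],
  [0.6,[0,0,-7],0],
  [0.6,[0,0,-11],0],
  [0.6,[0,0,-14],0],
  [0.6,[0,0,-14],0],
  [0.6,[0,0,-14],0],
  [0.6,[0,0,-14],0],
  [0.6,[0,0,-14],0],
])

```text
t: 62.05
position: [0.4466, -0.4091, 0.1456]
tcp_rot: [-0.868, 2.306, 0.319]
wrist_force: [0.6, -0.8, -0.3]
grip_width: 0.603
grasp_force: 0.0
```

Run:
```python
from h import *
np.set_printoptions(precision=4,suppress=True)
s=bot.get_state();p=bot.snapshot('wrist');save(p,'end')
for r in bot.landmark_of(p,'tall_vial')[:1]: print(r)
print(s['t'],s['position'],s['joint_vel'],s['wrist_force'])
```

```text
{'point': [0.5168, -0.3472, 0.0012], 'conf': 0.79}
62.05 [ 0.4466 -0.4091  0.1456] [-0.003  -0.0033 -0.0044 -0.0006  0.0014  0.0006] [ 0.5769 -0.7766 -0.3196]
```

View pics/end.png

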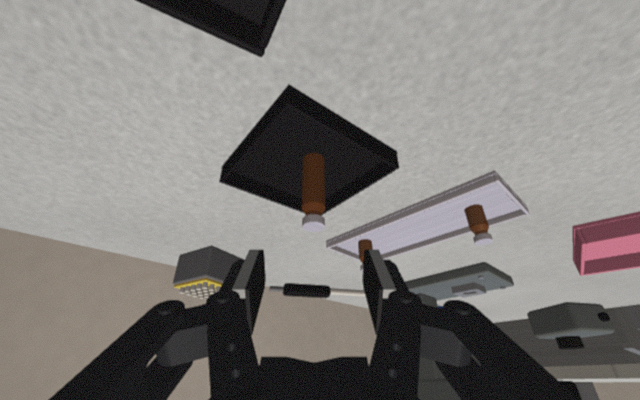

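The tall vial stands upright in the small black tray (foot at about (313,157)), the short vials are in place at (476,215) and (366,250), and the gripper is clear.

```bash
python3 -c "
from bench import bot
print(bot.finish_job())"
```

```text
the job is handed in; nothing more can be done
None
```

I handed the job in at about 62 s: the vial was stood and released in the nest, the lever was held on its stop and eased back to rest, and the tall vial now stands upright in the small black tray with both short vials still standing; no verdict came back.

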